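# Press a shelf label holder into its clip and hold it

### The job

Take the yellow label holder from the white rack and push its tongue down behind the lip of the glass shelf, into the empty label clip, upright and with its card facing out to the front of the shelf. The clip's sprung jaw drags on the tongue first; keep going by feel until the foot presses into the rubber at the bottom, gently, since the shelf is glass: about 10 N, never above 25 N. Do not let go: finish with the gripper still pressing the holder home so that I can do up the clip's thumbscrew, and leave the other holders and the bottles where they are.

Things in the scene. Friction and masses are not known exactly. Their poses are not given: they have to be found in the camera images.
- label: Yellow label holder, 45 g, in one of the rack's three slots (which one varies). Origin: middle of its foot's underside; z up, -x the side with the white card, y along its width. Tongue with rounded foot: 4 mm thick (x), 44 wide (y), z 0 to 20 mm. Pocket to grip: 10 mm thick (x), 58 wide (y), z 20 to 66 mm. In the rack the pocket's underside rests on the rack top, the tongue hangs in the slot
- label_face (a point): Middle of the card side of the yellow holder's pocket, 5 mm to its -x, 43 mm above its foot
- rack: White plastic block 50 x 226 x 26 mm with three slots 8 x 49 mm in line along its y, 72 mm apart, open to the top; origin: centre of its underside on the bench. Holders stand in line in it with their x parallel to the rack's x; 14 mm between neighbours' ends, so grip them across their 10 mm thickness
- shelf: Low glass bench shelf, 448 mm wide (y), 195 deep (x), fixed. Origin on the bench below the rear face of its front lip, mid width; x to the shelf's back. Glass top at z 75 mm. Aluminium lip, 3 mm thick, just in front of x = 0: upright to 18 mm above the glass, then flared forward 3 mm to its top edge at 25 mm. A filled clip with a red holder is fixed at y 150 mm. Bottles stand 80 mm or more behind the lip
- clip: The empty grey label clip, fixed on the glass behind the lip, parallel to the shelf: 65 mm wide (y), 34 deep (x), 22 high. Origin on the glass at the lip's rear face (x = 0), mid width; x to the shelf's back, z up. The tongue goes down between the lip's rear face and the jaw, inside cheeks at y -31 and +31 mm. Clear of the lip when the tongue's middle is at x 2 mm or more; past x 5 mm it lands on top of the jaw
- jaw: The clip's sprung jaw: a round steel bar 14 mm thick along y, 61 mm long, behind the tongue's place. Origin on its axis: empty, 10 mm behind the lip's rear face (so 3 mm gap) and 17 mm above the glass. It yields backwards (clip x) up to 6 mm with 1.8 N plus 1.2 N per mm, so the tongue, once it has wedged past, rubs with some 1 to 5 N on its way down
- clip_seat (a point): Middle of the clip's channel, on top of the unloaded rubber buffer: clip x 2.5 mm, y 0, z 10 mm. The holder's foot touches the rubber here; pressed home it is lower by the buffer's give
- buffer: Black rubber buffer strip at the bottom of the clip's channel, 60 mm wide; origin: middle of its top, 10 mm above the glass when unloaded. It gives 1 mm for every 5 N, up to 4 mm, and comes back up when not pressed
- spare_green: Green label holder like the yellow one, in another slot of the rack; leave alone
- spare_blue: Blue label holder like the yellow one, in another slot of the rack; leave alone
- amber_bottle: Amber reagent bottle, 48 mm diameter, 88 mm tall, on the rear of the shelf; origin: centre of its base; leave alone
- white_bottle: White plastic bottle, 44 mm diameter, 80 mm tall, on the rear of the shelf; origin: centre of its base; leave alone
There are look-alikes about, which are no part of the job. Of the things like the label, leave any that is orange; of the rest the larger one is meant.

How it is judged:
By the outcome, as a careful person would: the job done as asked, in the order asked, and still so for the second after the job is handed in, while the arm keeps its last pose, push and grip.
It also fails if it takes over 45 s, if anything falls off the work surface, if the arm or the gripper's body presses on something with over 40 N, if the wrist force passes 120 N, or if a joint passes its speed limit or range.

### The arm

A 7-joint arm with a two-finger parallel gripper is mounted at the origin on the work surface. World frame = base frame: x ahead of the robot, y to its left, z up, the work surface at z = 0. Lengths are in m, angles in rad, forces in N, time in s.
With the tool pointing down it reaches from about 0.425 to 0.875 m from the base axis. Payload 9.9 kg.
Tool frame: the origin (TCP) lies between the finger pads; the fingertips stand 11 mm ahead of it and the grasp point (between the pads) lies 8 mm behind it; z points along the fingers, y is the direction in which the jaws open and shut (so a half turn about z gives the same grasp; the last joint's range is limited). The gripper opens to 85 mm and grips with 20 to 120 N. Pads are 22 mm wide; open, the fingers measure 114 mm over their backs; the gripper's body (76 mm by 85 mm) begins 54 mm behind the grasp point. The pads swing forward as they close: fully open they stand 13 mm farther back than shut.
Start: joints at [1.098, 0.576, 0.025, 1.437, -0.015, 1.129, -0.057], TCP at [0.256, -0.625, 0.206] pointing down, gripper open.
Joint ranges: [-2.76, 2.76], [-0.34, 2.15], [-1.52, 1.57], [0.19, 2.46], [-1.09, 4.23], [0.17, 1.99], [-2.82, 2.82]. Speed limits (rad/s): [2.22, 2.22, 3.01, 3.01, 3.14, 3.14, 3.14].

### API

Orientations are given as a rotation vector (axis times angle).
In Python, from workcell import telemetry, vision, ticket gives the robot as it stands.
- The arm moves only by the tool servo_tool, never from a script. Its arguments are lists of equal length, an entry for each row: "gripper": the finger opening in m, from 0 to 0.0854; "delta_pos": the shift along the tool's x, y, z in m, a list of three; "twist": the turn about the tool's z in rad. A call has exactly 5 rows; each row shifts and turns the pose as measured when the row begins, along the tool's axes as they then stand; what a row does not reach is not made up. A row lasts 1/12 s, in which the tool goes at most 41.7 mm and 7.16 degrees, less where a joint would pass 70% of its speed; a pose out of reach is approached as far as the arm can. A call is refused whole if a number of a shift passes 0.0417 or a number of a turn 0.125, either way. A call with a gripper value outside its range is refused whole. The fingers move at their own pace and stop on an object; "grip_force" is the grip in N (left out, the last holds). Time passes only in rows, so rows that do not move let the fingers close, or fill a call up. It gives the time, the measured TCP pose, the force and the opening at its end, in the units of the state.
- telemetry.sense(): the state, without advancing time (a new reading comes with each control period).
- vision.snapshot(name): name is "scene" or "top" or "wrist"; returns the picture (480x640x3 uint8, red, green, blue); there is no depth.
- vision.camera_params(name): a dict with "K" (3x3 intrinsics, pixels), "rvec" (rotation vector, rad) and "tvec" (3), from world to camera coordinates, as OpenCV has them. Camera axes: x right, y down, z forward; pixel columns grow to the right and rows downward; lengths in m; the calibration is good to about 2 mm. The wrist camera is an equidistant fisheye: a pixel r from the principal point sees the ray r / f radians off the axis. A picture is of the moment at which its call begins: read the wrist's pose just before it. camera_params takes no time and is no camera call; for the wrist camera it gives the pose at the moment of the call.
- ticket.sign_off(): hands the job in, once; it reports no verdict.
The state is a dict: "time": time; "joint_positions": joint angles; "joint_velocities": joint speeds; "tau": joint torques, N m; "eef_pos": TCP position; "ee_rot": TCP orientation; "force": force on the tool from outside, world axes, zero at the start; "wrist_torque": the same for the moment, N m; "grip_width": finger opening in m.
Only numpy, scipy, OpenCV 4.12 (cv2) and the standard library are available. Lean on these libraries where they do the work, as an engineer would, in place of code of your own. Each camera call takes 0.05 s, during which the arm holds its last target.

## Working session

There is one attempt and no reset: what is moved stays moved. The work goes in short steps, Python scripts to look and compute and a tool call to move; the robot and the scene stay as the last step left them, time stands still between calls to the robot, and variables do not carry over. Pictures are saved under pics/ and viewed, and the job is handed in when it is done.

Besides the shell and the picture viewer there is one more tool, called after "Request:" by a JSON object that holds its "op" and its "data", one argument or row to a line. servo_tool: Moves the arm, as the interface text tells. Its arguments: {"type":"object","properties":{"gripper":{"type":"array"},"delta_pos":{"type":"array"},"twist":{"type":"array"},"grip_force":{"type":"number"}},"required":["gripper","delta_pos","twist"]}

```bash
mkdir -p pics; ls; python3 - <<'E'
from workcell import telemetry, vision
import cv2
s=telemetry.sense(); print(s)
for n in ["scene","top","wrist"]:
    cv2.imwrite(f"pics/{n}0.png",cv2.cvtColor(vision.snapshot(n),cv2.COLOR_RGB2BGR)); print(n,vision.camera_params(n))
E
```

```text
pics
{'time': 0.0, 'joint_positions': array([ 1.09820616,  0.57648562,  0.02482691,  1.43792617, -0.01501616,
        1.12904627, -0.05650185]), 'joint_velocities': array([ 0.0001608 , -0.00104264, -0.00100628, -0.00116956, -0.00030661,
       -0.00014232, -0.00134564]), 'tau': array([-8.73502413e-04, -7.65770888e+01,  2.25037783e+00, -2.85989231e+01,
        1.52831379e-02,  1.22463307e-02,  2.91419735e-05]), 'eef_pos': array([ 0.25569056, -0.62413444,  0.20516717]), 'ee_rot': array([-3.08080221e+00, -6.06615739e-01,  6.06513425e-04]), 'force': array([-0.44282943,  0.71827495,  0.24309754]), 'wrist_torque': array([-0.02796314,  0.02202021, -0.01622648]), 'grip_width': 0.08533424586761655}
scene {'K': array([[602.79320671,   0.        , 320.59959394],
       [  0.        , 602.79320671, 249.99435387],
       [  0.        ,   0.        ,   1.        ]]), 'rvec': array([ 0.80685383,  2.68394354, -0.9233064 ]), 'tvec': array([ 0.45639168, -0.20093448,  1.1948678 ])}
top {'K': array([[475.0185943 ,   0.        , 309.01544759],
       [  0.        , 475.0185943 , 239.54648782],
       [  0.        ,   0.        ,   1.        ]]), 'rvec': array([ 2.11441581, -2.15514979,  0.07599606]), 'tvec': array([0.0567642 , 0.55202489, 0.71712413])}
wrist {'K': array([[371.64829954,   0.        , 317.22339132],
       [  0.        , 371.64829954, 238.10239689],
       [  0.        ,   0.        ,   1.        ]]), 'rvec': array([-2.37603888,  1.59373414,  0.26208767]), 'tvec': array([-0.67420828, -0.04226207,  0.38014259])}
```

View pics/scene0.png

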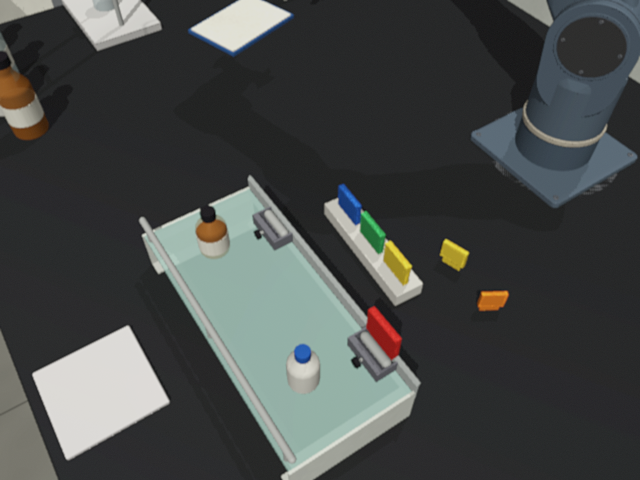

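View pics/top0.png

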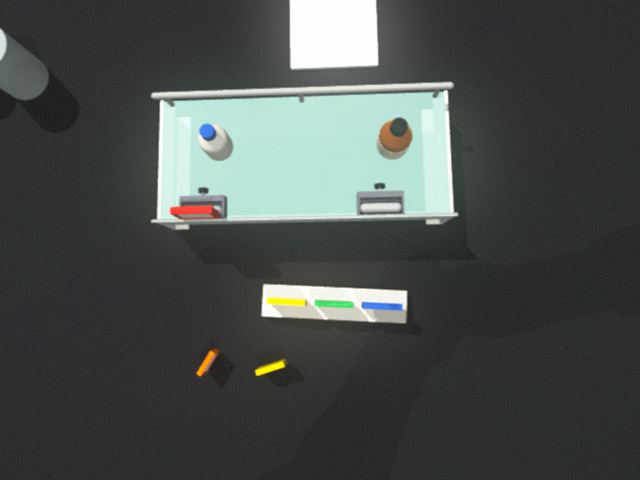

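View pics/wrist0.png

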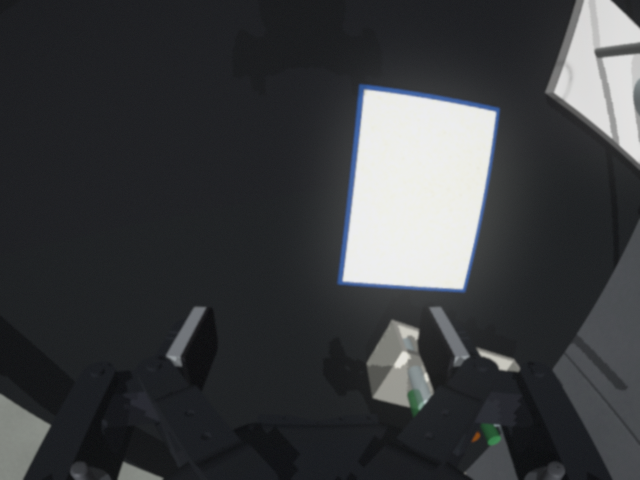

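Candidates in top view: a yellow holder in the rack (286,301), a small loose yellow one (270,368), and an orange one (207,362). The one in the rack fits: it is in a slot, larger, and not orange. I'll confirm in enlarged crops.

```bash
python3 - <<'E'
import cv2,numpy as np
t=cv2.imread("pics/top0.png"); s=cv2.imread("pics/scene0.png")
a=cv2.resize(t[275:385,190:420],None,fx=3.4,fy=3.4,interpolation=cv2.INTER_CUBIC); cv2.imwrite("pics/c1.png",a)
cv2.imwrite("pics/c2.png",cv2.resize(t[178:233,345:465],None,fx=6.5,fy=6.5,interpolation=cv2.INTER_CUBIC))
cv2.imwrite("pics/c3.png",cv2.resize(s[170:310,320:520],None,fx=4,fy=4,interpolation=cv2.INTER_CUBIC))
cv2.imwrite("pics/c4.png",cv2.resize(t[75:235,145:465],None,fx=2.5,fy=2.5,interpolation=cv2.INTER_CUBIC))
E
```

```text
(no output)
```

View pics/c1.png

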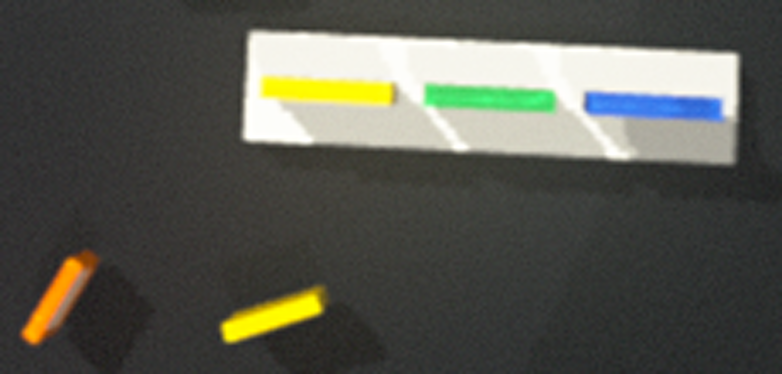

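View pics/c2.png

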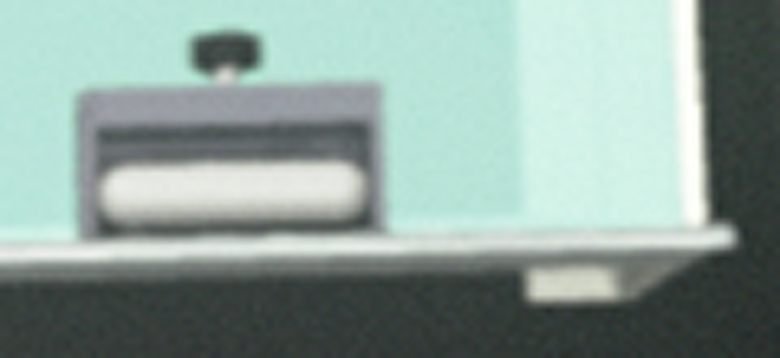

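View pics/c3.png

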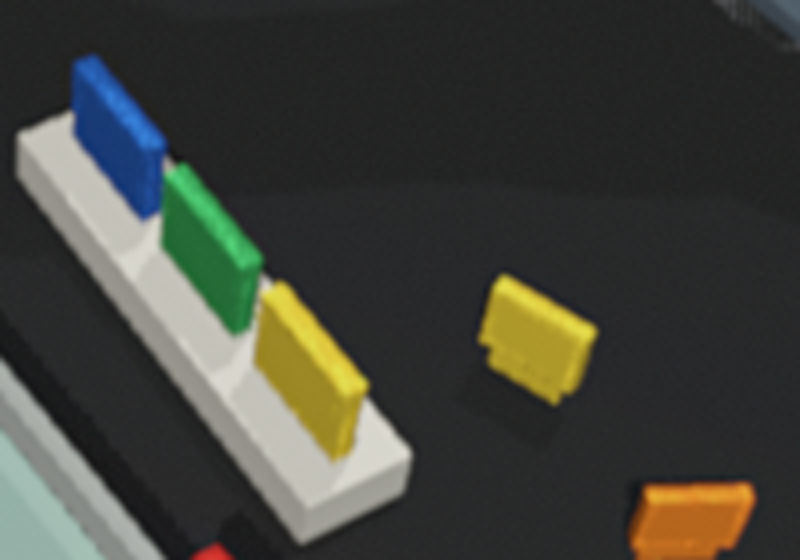

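View pics/c4.png

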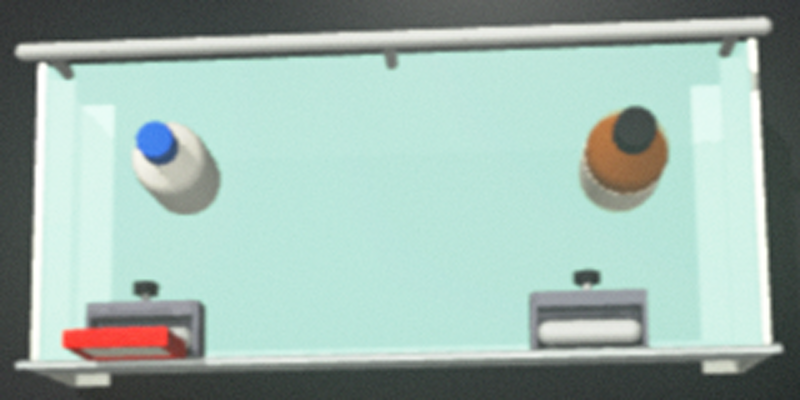

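The larger holder in the rack is the one meant: yellow, third slot, top-view pixels about (267..306, 301). Next I'll fit the rack and the shelf/clip poses.

```bash
cat > h.py <<'E'
import numpy as np,cv2
from scipy.optimize import least_squares
from workcell import telemetry, vision
def P(cam): return vision.camera_params(cam) if isinstance(cam,str) else cam
def proj(c,X):
    c=P(c);return cv2.projectPoints(np.array(X,float).reshape(-1,3),c['rvec'],c['tvec'],c['K'],None)[0].reshape(-1,2)
def projf(c,X):
    R=cv2.Rodrigues(c['rvec'])[0];x=np.array(X,float).reshape(-1,3)@R.T+c['tvec']
    r=np.hypot(x[:,0],x[:,1]);th=np.arctan2(r,x[:,2]);f=c['K'][0,0]
    return x[:,:2]/r[:,None]*(th*f)[:,None]+c['K'][:2,2]
def ray(c,uv,z,fish=False):
    c=P(c);R=cv2.Rodrigues(c['rvec'])[0];o=-R.T@c['tvec']
    d=(np.array(uv,float)-c['K'][:2,2])/c['K'][0,0]
    if fish:
        t=np.linalg.norm(d);v=np.array([*(d/t*np.sin(t)),np.cos(t)])
    else: v=np.array([*d,1])
    v=R.T@v;return o+v*(z-o[2])/v[2]
def T(p,X):
    X=np.array(X,float);c,s=np.cos(p[2]),np.sin(p[2])
    return np.c_[p[0]+c*X[:,0]-s*X[:,1],p[1]+s*X[:,0]+c*X[:,1],X[:,2]]
def fit(obs,p0):  # obs: list of (cam,modelpts,uv)
    f=lambda p:np.concatenate([((projf if c.get('fish') else proj)(c,T(p,m))-uv).ravel() for c,m,uv in obs])
    r=least_squares(f,p0,loss='soft_l1');return r.x,f(r.x).reshape(-1,2)
E
python3 - <<'E'
from h import *
t=vision.camera_params('top');sc=vision.camera_params('scene')
for c in(t,sc):
    R=cv2.Rodrigues(c['rvec'])[0];print(-R.T@c['tvec'])
C1=lambda a:np.array(a)/3.4+[190,275]-.35
C2=lambda a:np.array(a)/6.5+[345,178]-.4
for uv in C1([[250,32],[738,53],[735,163],[244,141]]):print('rack',ray(t,uv,.026).round(4))
for uv in C1([[262,77],[393,84],[391,104],[262,97]]):print('yel',ray(t,uv,.072).round(4))
for uv in C2([[98,193],[368,193]]):print('jaw',ray(t,uv,.097).round(4))
for uv in C2([[80,92],[383,86]]):print('clip rear top',ray(t,uv,.097).round(4))
for uv in ([152,221],[457,215]):print('lip ends',ray(t,uv,.1).round(4))
E
```

```text
[0.46158846 0.00933804 0.7804291 ]
[0.8763373  0.49212447 0.81622516]
rack [0.4843 0.1208 0.026 ]
rack [ 0.4708 -0.1051  0.026 ]
rack [ 0.4209 -0.1017  0.026 ]
rack [0.434  0.1239 0.026 ]
yel [0.4632 0.1088 0.072 ]
yel [0.4593 0.0514 0.072 ]
yel [0.4507 0.0524 0.072 ]
yel [0.4546 0.1089 0.072 ]
jaw [ 0.591  -0.0314  0.097 ]
jaw [ 0.5895 -0.0913  0.097 ]
clip rear top [ 0.6142 -0.028   0.097 ]
clip rear top [ 0.6137 -0.0956  0.097 ]
lip ends [0.5778 0.2748 0.1   ]
lip ends [ 0.5757 -0.1695  0.1   ]
```

```bash
cat >> h.py <<'E'
def plan(tgt,yang,n=None,r=3):
    """rows to tgt with tool y at world angle yang (tool down)"""
    s=telemetry.sense();R=cv2.Rodrigues(s['ee_rot'])[0];p=s['eef_pos'];a=np.arctan2(R[1,1],R[0,1])
    d=np.array(tgt)-p;w=-((yang-a+np.pi/2)%np.pi-np.pi/2)
    m=int(max(np.ceil(np.linalg.norm(d)/.040),np.ceil(abs(w)/.12),1)) if n is None else n
    print('p',p.round(4),'yang',a.round(4),'tilt',(-R[2,2]-1).round(6),R[2,:2].round(4),'F',s['force'].round(1),'w',s['grip_width'].round(4),'t',s['time'].round(2),'rows',m)
    for i in range(m):
        print((R.T@(d/m)).round(r).tolist(),round(w/m,4))
        R=R@cv2.Rodrigues(np.array([0,0,w/m]))[0]
E
python3 - <<'E'
from h import *
t=vision.camera_params('top');s=vision.camera_params('scene')
C1=lambda a:np.array(a)/3.4+[190,275]-.35
C3=lambda a:np.array(a)/4+[320,170]-.4
m=[[.025,.113,.026],[.025,-.113,.026],[-.025,-.113,.026],[-.025,.113,.026]]
p,r=fit([(t,m,C1([[250,32],[738,53],[735,163],[244,141]])),(s,[m[0],m[1],m[3]],C3([[302,512],[17,137],[410,455]]))],[.457,0,-.06]);print('rack',p,r.round(1).tolist())
ly=[[5,29,72],[5,-29,72],[-5,-29,72],[-5,29,72]];ly=np.array(ly)/1000
p,r=fit([(t,ly,C1([[262,77],[393,84],[391,104],[262,97]])),(s,ly[[0,1,2,3]],C3([[348,399],[261,291],[283,282],[368,383]]))],[.457,.08,-.06]);print('label',p,r.round(1).tolist())
plan([.45,-.3,.2],0);plan([.457,.08,.2],-.06)
E
```

```text
rack [ 0.45301083  0.00948085 -0.06265941] [[0.1, -0.4], [-0.2, -0.1], [-0.0, -0.1], [0.0, -0.8], [1.1, -1.3], [0.1, -0.0], [0.1, -0.0]]
label [ 0.45667553  0.08088781 -0.06282271] [[-0.5, -0.2], [-0.1, -0.4], [0.1, 0.5], [-0.8, 0.7], [-0.7, -1.3], [0.0, 0.1], [-0.2, -0.1], [-0.3, 0.1]]Traceback (most recent call last):
  File "<stdin>", line 9, in <module>
  File "h.py", line 29, in plan
    print('p',p.round(4),'yang',a.round(4),'tilt',(-R[2,2]-1).round(6),R[2,:2].round(4),'F',s['force'].round(1),'w',s['grip_width'].round(4),'t',s['time'].round(2),'rows',m)
                                                                                                                    ^^^^^^^^^^^^^^^^^^^^^
AttributeError: 'float' object has no attribute 'round'
```

```bash
sed -i "s/s\['grip_width'\].round(4)/round(s['grip_width'],4)/;s/s\['time'\].round(2)/round(s['time'],2)/" h.py
python3 - <<'E'
from h import *
plan([.46,-.3,.2],-.5,10)
E
```

```text
p [ 0.2557 -0.6243  0.2053] yang -1.1819 tilt -1e-06 [-0.0001 -0.0013] F [-0.7  0.2  0.6] w 0.0851 t 0.15 rows 10
[0.031, -0.022, 0.001] -0.0682
[0.033, -0.02, 0.001] -0.0682
[0.034, -0.018, 0.001] -0.0682
[0.035, -0.015, 0.001] -0.0682
[0.036, -0.013, 0.001] -0.0682
[0.037, -0.011, 0.001] -0.0682
[0.037, -0.008, 0.001] -0.0682
[0.038, -0.005, 0.001] -0.0682
[0.038, -0.003, 0.001] -0.0682
[0.038, -0.0, 0.001] -0.0682
```

Request:
{"op": "servo_tool", "data": {
  "gripper": [0.06, 0.06, 0.06, 0.06, 0.06],
  "delta_pos": [
    [0.031, -0.022, 0],
    [0.033, -0.02, 0],
    [0.034, -0.018, 0],
    [0.035, -0.015, 0],
    [0.036, -0.013, 0]
  ],
  "twist": [-0.068, -0.068, -0.068, -0.068, -0.068],
  "grip_force": 60
}}

```text
time: 0.57
eef_pos: [0.3525, -0.465, 0.2018]
ee_rot: [-2.936, -1.113, 0.011]
force: [0.9, -0.3, -0.4]
grip_width: 0.0599
```

Request:
{"op": "servo_tool", "data": {
  "gripper": [0.06, 0.06, 0.06, 0.06, 0.06],
  "delta_pos": [
    [0.037, -0.011, 0],
    [0.037, -0.008, 0],
    [0.038, -0.005, 0],
    [0.038, -0.003, 0],
    [0.038, 0, 0]
  ],
  "twist": [-0.068, -0.068, -0.068, -0.068, -0.068]
}}

```text
time: 0.98
eef_pos: [0.4567, -0.2946, 0.2005]
ee_rot: [-2.691, -1.615, 0.012]
force: [1.2, -0.2, 0.2]
grip_width: 0.0601
```

```bash
python3 - <<'E'
from h import *
plan([.457,.081,.2],-.063,10)
E
```

```text
p [ 0.4567 -0.2946  0.2005] yang -0.4894 tilt -3.5e-05 [-0.0049 -0.0067] F [ 1.2 -0.2  0.2] w 0.0601 t 0.98 rows 10
[0.033, -0.018, 0.0] -0.0426
[0.034, -0.016, 0.0] -0.0426
[0.035, -0.015, 0.0] -0.0426
[0.035, -0.013, 0.0] -0.0426
[0.036, -0.012, 0.0] -0.0426
[0.036, -0.01, 0.0] -0.0426
[0.037, -0.009, 0.0] -0.0426
[0.037, -0.007, 0.0] -0.0426
[0.037, -0.006, 0.0] -0.0426
[0.037, -0.004, 0.0] -0.0426
```

Request:
{"op": "servo_tool", "data": {
  "gripper": [0.06, 0.06, 0.06, 0.06, 0.06],
  "delta_pos": [
    [0.033, -0.018, 0],
    [0.034, -0.016, 0],
    [0.035, -0.015, 0],
    [0.035, -0.013, 0],
    [0.036, -0.012, 0]
  ],
  "twist": [-0.0426, -0.0426, -0.0426, -0.0426, -0.0426]
}}

```text
time: 1.4
eef_pos: [0.4585, -0.0966, 0.1995]
ee_rot: [-2.489, -1.912, 0.008]
force: [0.7, -0.7, 0.2]
grip_width: 0.0602
```

Request:
{"op": "servo_tool", "data": {
  "gripper": [0.06, 0.06, 0.06, 0.06, 0.06],
  "delta_pos": [
    [0.036, -0.01, 0],
    [0.037, -0.009, 0],
    [0.037, -0.007, 0],
    [0.037, -0.006, 0],
    [0.037, -0.004, 0]
  ],
  "twist": [-0.0426, -0.0426, -0.0426, -0.0426, -0.0426]
}}

```text
time: 1.82
eef_pos: [0.452, 0.0999, 0.1997]
ee_rot: [-2.261, -2.177, 0.007]
force: [0.5, -0.0, -0.3]
grip_width: 0.0601
```

Request:
{"op": "servo_tool", "data": {
  "gripper": [0.06, 0.06, 0.06, 0.06, 0.06],
  "delta_pos": [
    [0, 0, 0],
    [0, 0, 0],
    [0, 0, 0],
    [0, 0, 0],
    [0, 0, 0]
  ],
  "twist": [0, 0, 0, 0, 0]
}}

```text
time: 2.23
eef_pos: [0.4508, 0.1083, 0.1998]
ee_rot: [-2.244, -2.192, 0.003]
force: [0.1, 0.6, -0.3]
grip_width: 0.0595
```

```bash
python3 - <<'E'
from h import *
plan([.457,.081,.14],-.063,5)
c=vision.camera_params('wrist');np.save('w1.npy',c)
cv2.imwrite("pics/w1.png",cv2.cvtColor(vision.snapshot('wrist'),cv2.COLOR_RGB2BGR))
E
```

```text
p [0.4508 0.1083 0.1998] yang -0.0236 tilt -1.3e-05 [ 0.0021 -0.0046] F [ 0.1  0.6 -0.3] w 0.0595 t 2.23 rows 5
[-0.005, 0.001, 0.012] 0.0079
[-0.005, 0.001, 0.012] 0.0079
[-0.005, 0.002, 0.012] 0.0079
[-0.005, 0.002, 0.012] 0.0079
[-0.005, 0.002, 0.012] 0.0079
```

View pics/w1.png

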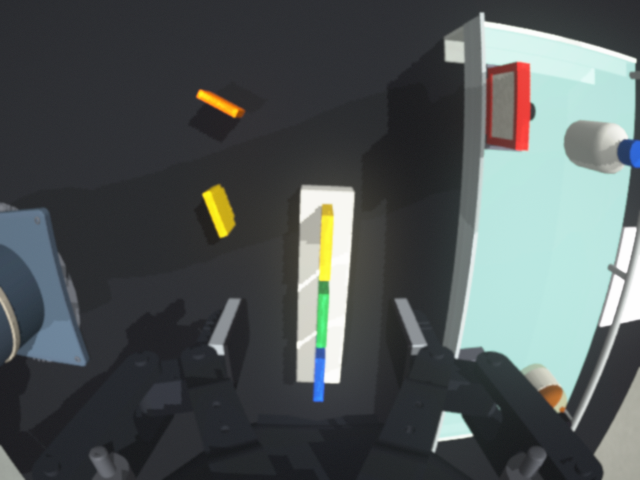

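Wrist view: rack at (300–353, 187–383), yellow holder at (327,245), red holder at (510,107) with its card facing the robot. I'm about 27 mm too far in +y, so I'll correct that while descending.

Request:
{"op": "servo_tool", "data": {
  "gripper": [0.06, 0.06, 0.06, 0.06, 0.06],
  "delta_pos": [
    [-0.006, 0.002, 0.012],
    [-0.006, 0.002, 0.012],
    [-0.006, 0.001, 0.012],
    [-0.006, 0.001, 0.012],
    [-0.002, 0, 0.005]
  ],
  "twist": [0.01, 0.01, 0.01, 0.01, 0]
}}

```text
time: 2.7
eef_pos: [0.4577, 0.0762, 0.1462]
ee_rot: [-2.303, -2.135, -0.001]
force: [-0.3, -0.1, 0.2]
grip_width: 0.0597
```

```bash
python3 - <<'E'
from h import *
plan([.457,.081,.05],-.063,5)
E
```

```text
p [0.4577 0.0762 0.1462] yang -0.0756 tilt -1e-06 [ 0.0013 -0.0007] F [-0.3 -0.1  0.2] w 0.0597 t 2.7 rows 5
[0.001, -0.0, 0.019] -0.0025
[0.001, -0.0, 0.019] -0.0025
[0.001, -0.0, 0.019] -0.0025
[0.001, -0.0, 0.019] -0.0025
[0.001, -0.0, 0.019] -0.0025
```

Request:
{"op": "servo_tool", "data": {
  "gripper": [0.06, 0.06, 0.06, 0.06, 0.06],
  "delta_pos": [
    [0.001, 0, 0.018],
    [0.001, 0, 0.018],
    [0.001, 0, 0.018],
    [0.001, 0, 0.01],
    [0, 0, 0]
  ],
  "twist": [-0.003, -0.003, -0.003, -0.003, 0]
}}

```text
time: 3.12
eef_pos: [0.459, 0.0754, 0.08]
ee_rot: [2.3, 2.14, 0.001]
force: [0.3, 0.2, -0.3]
grip_width: 0.0599
```

```bash
python3 - <<'E'
from h import *
plan([.457,.081,.05],-.063,5,4)
c=vision.camera_params('wrist');np.save('w2.npy',c)
cv2.imwrite("pics/w2.png",cv2.cvtColor(vision.snapshot('wrist'),cv2.COLOR_RGB2BGR))
E
```

```text
p [0.459  0.0754 0.08  ] yang -0.072 tilt -0.0 [0.0002 0.0004] F [ 0.3  0.2 -0.3] w 0.0599 t 3.12 rows 5
[0.0011, -0.0005, 0.006] -0.0018
[0.0011, -0.0005, 0.006] -0.0018
[0.0011, -0.0005, 0.006] -0.0018
[0.0011, -0.0005, 0.006] -0.0018
[0.0011, -0.0005, 0.006] -0.0018
```

View pics/w2.png

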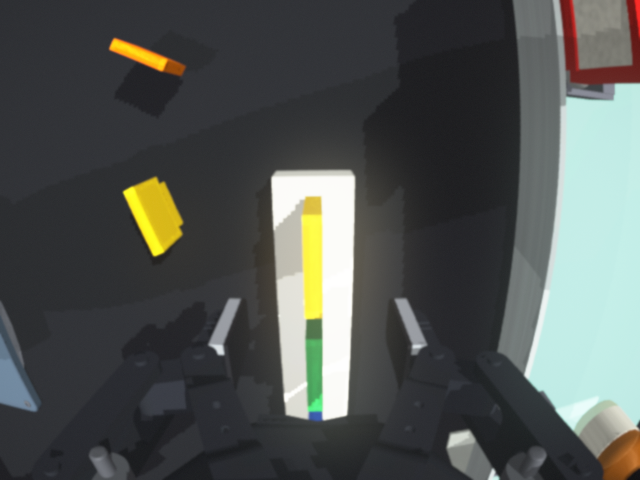

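```bash
python3 - <<'E'
from h import *
c=np.load('w2.npy',allow_pickle=True).item()
ly=np.array([[5,29,72],[5,-29,72],[-5,-29,72],[-5,29,72]])/1000
print(projf(c,T([.457,.081,-.063],ly)).round(1))
c['fish']=1
p,r=fit([(c,ly[[0,3,1,2]],[[322,213],[302,213],[323,318],[303,318]])],[.457,.081,-.063]);print(p,r.round(1).tolist())
E
python3 -c "
import cv2
t=cv2.imread('pics/w2.png');cv2.imwrite('pics/w2c.png',cv2.resize(t[160:420,200:440],None,fx=2.3,fy=2.3,interpolation=cv2.INTER_CUBIC))"
```

```text
[[323.6 215.6]
 [323.8 318.3]
 [305.6 318.5]
 [303.2 215.7]]
[ 0.45626835  0.08203472 -0.06767159] [[0.2, 0.7], [-0.2, 0.8], [-0.9, -1.1], [0.8, -1.1]]
```

View pics/w2c.png

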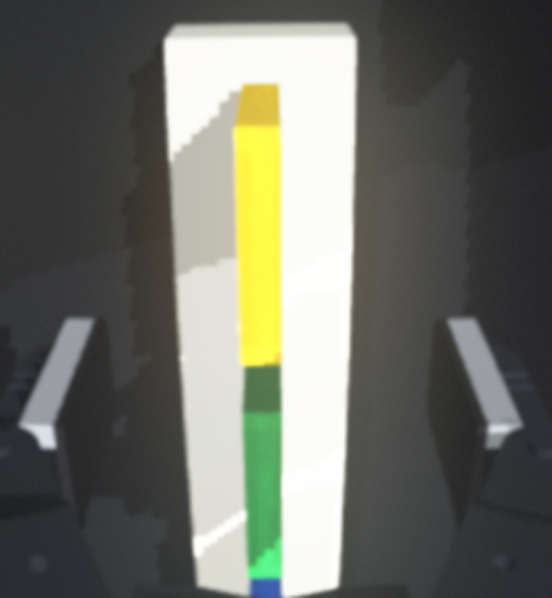

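Request:
{"op": "servo_tool", "data": {
  "gripper": [0.06, 0.06, 0.06, 0.06, 0.06],
  "delta_pos": [
    [0.002, -0.001, 0.007],
    [0.002, -0.001, 0.007],
    [0.002, -0.001, 0.007],
    [0, 0, 0.005],
    [0, 0, 0.002]
  ],
  "twist": [-0.003, -0.003, 0, 0, 0]
}}

```text
time: 3.58
eef_pos: [0.4587, 0.0818, 0.0531]
ee_rot: [2.293, 2.143, 0.007]
force: [-0.1, -0.5, 0.1]
grip_width: 0.0601
```

```bash
python3 - <<'E'
from h import *
plan([.4567,.0815,.05],-.065,1,4)
E
```

```text
p [0.4587 0.0818 0.0531] yang -0.0678 tilt -1.7e-05 [0.0012 0.0057] F [-0.1 -0.5  0.1] w 0.0601 t 3.58 rows 1
[-0.0004, -0.0019, 0.0031] -0.0028
```

Request:
{"op": "servo_tool", "data": {
  "gripper": [0.06, 0.06, 0.06, 0.06, 0.06],
  "delta_pos": [
    [0, -0.002, 0.003],
    [0, -0.001, 0.001],
    [0, 0, 0],
    [0, 0, 0],
    [0, 0, 0]
  ],
  "twist": [-0.003, 0, 0, 0, 0]
}}

```text
time: 4.0
eef_pos: [0.4551, 0.0822, 0.0484]
ee_rot: [2.289, 2.147, 0.007]
force: [0.5, -0.8, 0.7]
grip_width: 0.0602
```

```bash
python3 - <<'E'
from h import *
plan([.4567,.0815,.05],-.065,1,4)
E
```

```text
p [0.4551 0.0822 0.0484] yang -0.0637 tilt -1.4e-05 [0.0009 0.0053] F [ 0.5 -0.8  0.7] w 0.0602 t 4.0 rows 1
[-0.0006, 0.0016, -0.0016] 0.0013
```

Request:
{"op": "servo_tool", "data": {
  "gripper": [0.06, 0.03, 0.03, 0.03, 0.03],
  "delta_pos": [
    [0, 0.0015, -0.001],
    [0, 0, 0],
    [0, 0, 0],
    [0, 0, 0],
    [0, 0, 0]
  ],
  "twist": [0, 0, 0, 0, 0]
}}

```text
time: 4.42
eef_pos: [0.4575, 0.0821, 0.0502]
ee_rot: [2.289, 2.146, 0.009]
force: [0.2, -0.0, -0.4]
grip_width: 0.0299
```

Request:
{"op": "servo_tool", "data": {
  "gripper": [0.0, 0.0, 0.0, 0.0, 0.0],
  "delta_pos": [
    [0, 0, 0],
    [0, 0, 0],
    [0, 0, 0],
    [0, 0, 0],
    [0, 0, 0]
  ],
  "twist": [0, 0, 0, 0, 0]
}}

```text
time: 4.83
eef_pos: [0.4575, 0.082, 0.0502]
ee_rot: [2.289, 2.146, 0.009]
force: [0.7, 0.3, 0.0]
grip_width: 0.0001
```

```bash
python3 - <<'E'
from h import *
plan([.4567,.0815,.05],-.065,1,4)
c=vision.camera_params('wrist');np.save('w3.npy',c)
cv2.imwrite("pics/w3.png",cv2.cvtColor(vision.snapshot('wrist'),cv2.COLOR_RGB2BGR))
E
```

```text
p [0.4575 0.082  0.0502] yang -0.0643 tilt -2.4e-05 [0.0012 0.0068] F [0.7 0.3 0. ] w 0.0001 t 4.83 rows 1
[-0.0006, -0.0007, 0.0002] 0.0007
```

View pics/w3.png

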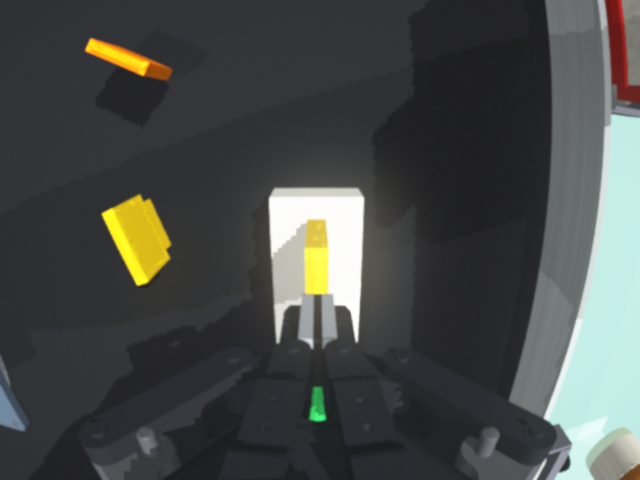

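```bash
python3 - <<'E'
from h import *
t=cv2.imread('pics/w3.png');cv2.imwrite('pics/w3c.png',cv2.resize(t[180:430,230:410],None,fx=2.4,fy=2.4,interpolation=cv2.INTER_CUBIC))
c=np.load('w3.npy',allow_pickle=True).item()
ly=np.array([[5,29,72],[5,-29,72],[-5,-29,72],[-5,29,72]])/1000
print(projf(c,T([.4565,.0815,-.065],ly)).round(1))
print(projf(c,[[.4575,.082,.0392],[.4575,.093,.0392],[.4575,.093,.058],[.4575,.093,.072]]).round(1))
cv2.imwrite("pics/s3.png",cv2.cvtColor(vision.snapshot('scene'),cv2.COLOR_RGB2BGR)[120:360,260:580])
t=cv2.imread('pics/s3.png');cv2.imwrite('pics/s3.png',cv2.resize(t,None,fx=2.4,fy=2.4,interpolation=cv2.INTER_CUBIC))
E
```

```text
[[329.2 247.9]
 [327.4 359.8]
 [306.8 359.8]
 [305.3 248. ]]
[[318.6 277.2]
 [317.2 257.9]
 [317.5 272.6]
 [317.8 285.5]]
```

View pics/w3c.png

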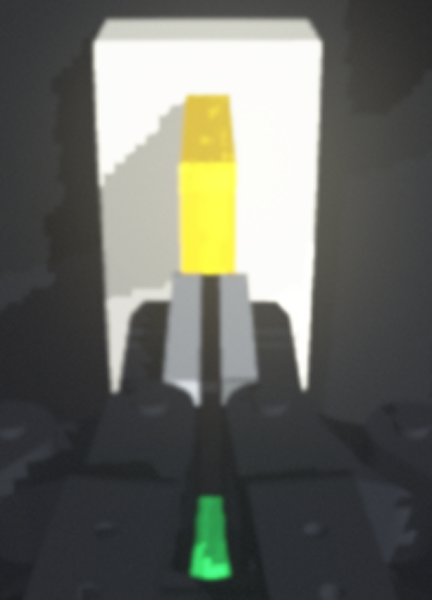

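View pics/s3.png

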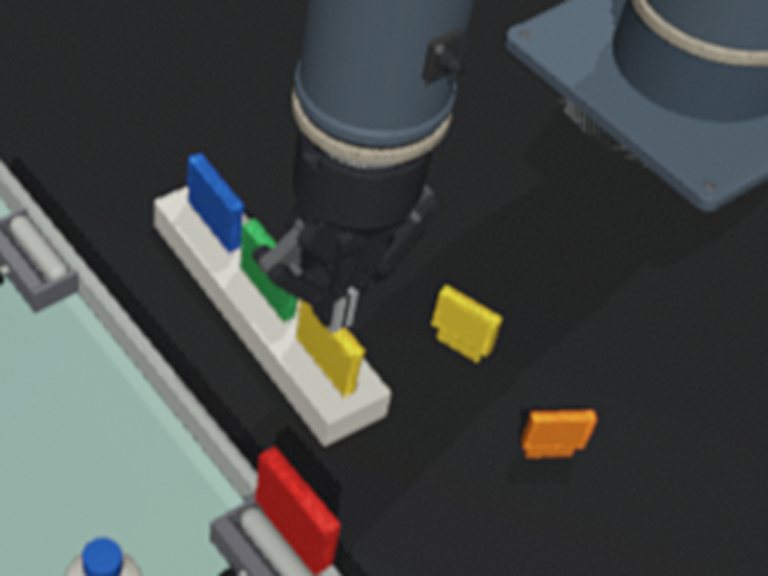

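```bash
python3 - <<'E'
from h import *
for n,tcp in (('w2',[.459,.0754,.08]),('w3',[.4575,.082,.0502])):
    c=np.load(n+'.npy',allow_pickle=True).item();R=cv2.Rodrigues(c['rvec'])[0];o=-R.T@c['tvec'];print(n,o.round(4),'rel',(o-tcp).round(4),'axis',R[2].round(3))
    for z in (.04,.06,.08,.1,.12):
        uv=[[240,298],[395,298]] if n=='w2' else [[312,294],[322,294]]
        a,b=[ray(c,u,z,True) for u in uv];print(z,a.round(4),b.round(4),np.linalg.norm(a-b).round(4))
E
```

```text
w2 [0.464  0.1573 0.2478] rel [0.005  0.0819 0.1678] axis [-0.022 -0.318 -0.948]
0.04 [0.407  0.0507 0.04  ] [0.5059 0.0436 0.04  ] 0.0991
0.06 [0.4125 0.061  0.06  ] [0.5018 0.0545 0.06  ] 0.0896
0.08 [0.418  0.0712 0.08  ] [0.4978 0.0655 0.08  ] 0.08
0.1 [0.4234 0.0815 0.1   ] [0.4938 0.0764 0.1   ] 0.0705
0.12 [0.4289 0.0918 0.12  ] [0.4897 0.0873 0.12  ] 0.061
w3 [0.4608 0.1637 0.2181] rel [0.0033 0.0817 0.1679] axis [-0.014 -0.318 -0.948]
0.04 [0.4534 0.0727 0.04  ] [0.4587 0.0723 0.04  ] 0.0054
0.06 [0.4542 0.0829 0.06  ] [0.459  0.0826 0.06  ] 0.0048
0.08 [0.455  0.0931 0.08  ] [0.4592 0.0928 0.08  ] 0.0042
0.1 [0.4559 0.1033 0.1   ] [0.4594 0.1031 0.1   ] 0.0036
0.12 [0.4567 0.1136 0.12  ] [0.4596 0.1134 0.12  ] 0.003
```

The fingers closed on nothing. In the wrist view the fingertips end at row 294, which puts them at z≈0.080, above the holder's top (0.072). So the tips are about 30 mm above the reported TCP, not 11 mm ahead of it as stated. I'll reopen and go about 40 mm lower, checking force and image on the way.

Request:
{"op": "servo_tool", "data": {
  "gripper": [0.05, 0.05, 0.05, 0.05, 0.05],
  "delta_pos": [
    [0, 0, 0],
    [0, 0, 0],
    [0, 0, 0],
    [0, 0, 0],
    [0, 0, 0]
  ],
  "twist": [0, 0, 0, 0, 0]
}}

```text
time: 5.35
eef_pos: [0.4575, 0.082, 0.0502]
ee_rot: [2.289, 2.146, 0.009]
force: [-0.8, 0.3, 0.2]
grip_width: 0.0499
```

Request:
{"op": "servo_tool", "data": {
  "gripper": [0.05, 0.05, 0.05, 0.05, 0.05],
  "delta_pos": [
    [0, -0.001, 0.006],
    [0, 0, 0.006],
    [0, 0, 0.006],
    [0, 0, 0.003],
    [0, 0, 0]
  ],
  "twist": [0, 0, 0, 0, 0]
}}

```text
time: 5.77
eef_pos: [0.4565, 0.0821, 0.0268]
ee_rot: [2.289, 2.146, 0.009]
force: [0.0, 0.4, 0.5]
grip_width: 0.0501
```

```bash
python3 - <<'E'
from h import *
plan([.4565,.0815,.009],-.065,1,4)
c=vision.camera_params('wrist');np.save('w4.npy',c)
cv2.imwrite("pics/w4.png",cv2.cvtColor(vision.snapshot('wrist'),cv2.COLOR_RGB2BGR))
cv2.imwrite("pics/s4.png",cv2.resize(cv2.cvtColor(vision.snapshot('scene'),cv2.COLOR_RGB2BGR)[120:360,260:580],None,fx=2.4,fy=2.4,interpolation=cv2.INTER_CUBIC))
E
```

```text
p [0.4565 0.0821 0.0268] yang -0.0644 tilt -2.3e-05 [0.0013 0.0067] F [0.  0.4 0.5] w 0.0501 t 5.77 rows 1
[-0.0006, -0.0, 0.0178] 0.0006
```

View pics/w4.png

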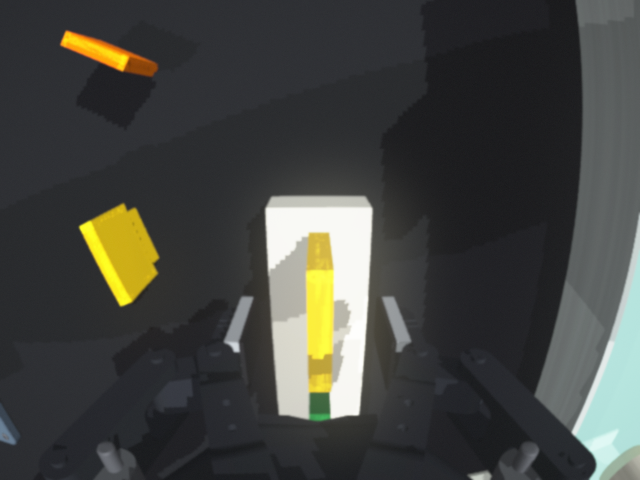

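View pics/s4.png

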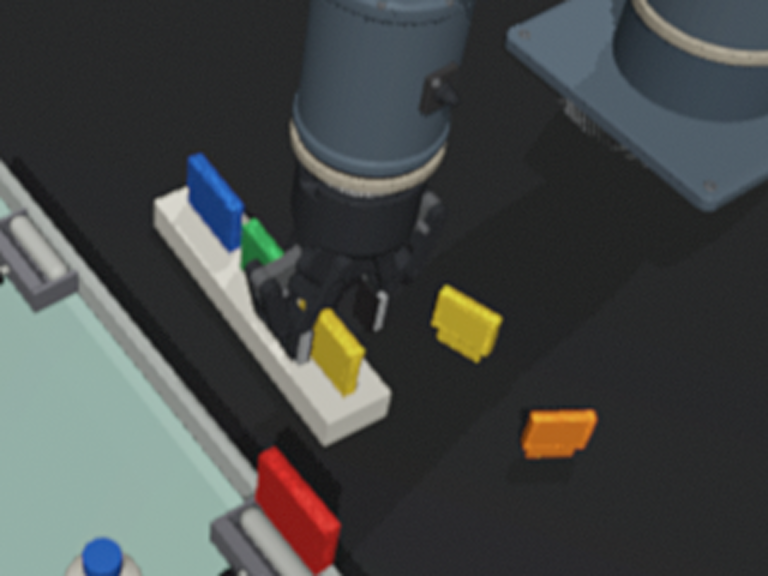

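Now the pads straddle the holder (wrist view: pads at (240,320) and (397,320), holder at (320,320)). I'll go 16 mm lower, then close.

Request:
{"op": "servo_tool", "data": {
  "gripper": [0.05, 0.05, 0.05, 0.05, 0.05],
  "delta_pos": [
    [0, 0, 0.006],
    [0, 0, 0.006],
    [0, 0, 0.002],
    [0, 0, 0],
    [0, 0, 0]
  ],
  "twist": [0, 0, 0, 0, 0]
}}

```text
time: 6.28
eef_pos: [0.457, 0.0823, 0.012]
ee_rot: [2.289, 2.146, 0.01]
force: [-0.2, -0.3, -0.6]
grip_width: 0.0501
```

Request:
{"op": "servo_tool", "data": {
  "gripper": [0.02, 0.02, 0.02, 0.0, 0.0],
  "delta_pos": [
    [0, 0, 0],
    [0, 0, 0],
    [0, 0, 0],
    [0, 0, 0],
    [0, 0, 0]
  ],
  "twist": [0, 0, 0, 0, 0]
}}

```text
time: 6.7
eef_pos: [0.4573, 0.0823, 0.0124]
ee_rot: [2.288, 2.145, 0.011]
force: [-0.2, -0.1, -1.1]
grip_width: 0.009
```

Request:
{"op": "servo_tool", "data": {
  "gripper": [0.0, 0.0, 0.0, 0.0, 0.0],
  "delta_pos": [
    [0, 0, 0],
    [0, 0, 0],
    [0, 0, 0],
    [0, 0, 0],
    [0, 0, 0]
  ],
  "twist": [0, 0, 0, 0, 0]
}}

```text
time: 7.12
eef_pos: [0.4574, 0.0823, 0.0125]
ee_rot: [2.289, 2.145, 0.011]
force: [0.0, -0.8, -1.0]
grip_width: 0.0093
```

```bash
python3 - <<'E'
from h import *
plan([.4565,.0815,.009],-.065,1,4)
c=vision.camera_params('wrist');np.save('w5.npy',c)
cv2.imwrite("pics/w5.png",cv2.cvtColor(vision.snapshot('wrist'),cv2.COLOR_RGB2BGR))
E
```

```text
p [0.4574 0.0823 0.0125] yang -0.0647 tilt -3.8e-05 [0.0019 0.0085] F [ 0.  -0.8 -1. ] w 0.0093 t 7.12 rows 1
[-0.0008, -0.0009, 0.0035] 0.0003
```

View pics/w5.png

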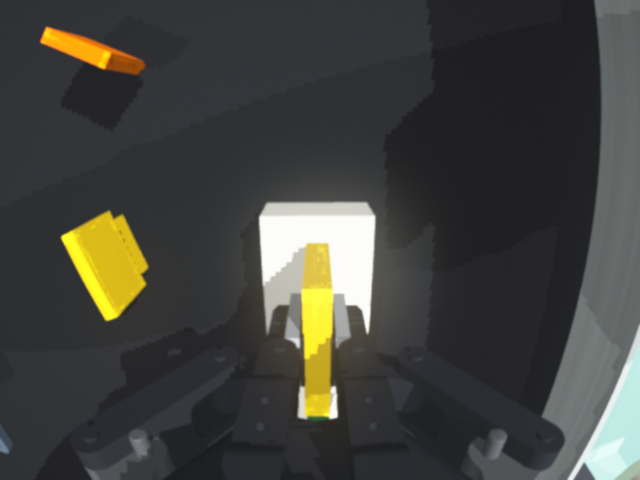

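The grip holds (opening 9.3 mm). Now I'll lift straight up.

Request:
{"op": "servo_tool", "data": {
  "gripper": [0.0, 0.0, 0.0, 0.0, 0.0],
  "delta_pos": [
    [0, 0, -0.005],
    [0, 0, -0.012],
    [0, 0, -0.018],
    [0, 0, -0.018],
    [0, 0, -0.018]
  ],
  "twist": [0, 0, 0, 0, 0]
}}

```text
time: 7.58
eef_pos: [0.4538, 0.0819, 0.0838]
ee_rot: [2.29, 2.15, 0.0]
force: [0.2, -0.3, -0.5]
grip_width: 0.0095
```

Request:
{"op": "servo_tool", "data": {
  "gripper": [0.0, 0.0, 0.0, 0.0, 0.0],
  "delta_pos": [
    [0, 0, -0.025],
    [0, 0, -0.025],
    [0, 0, -0.025],
    [0, 0, -0.01],
    [0, 0, 0]
  ],
  "twist": [0, 0, 0, 0, 0]
}}

```text
time: 8.0
eef_pos: [0.4533, 0.0825, 0.1777]
ee_rot: [2.288, 2.15, 0.006]
force: [-0.1, -0.1, -0.5]
grip_width: 0.0093
```

```bash
python3 - <<'E'
from h import *
plan([.55,-.02,.19],-.02,5)
c=vision.camera_params('wrist');np.save('w6.npy',c)
cv2.imwrite("pics/w6.png",cv2.cvtColor(vision.snapshot('wrist'),cv2.COLOR_RGB2BGR))
cv2.imwrite("pics/s6.png",cv2.cvtColor(vision.snapshot('scene'),cv2.COLOR_RGB2BGR))
E
```

```text
p [0.4533 0.0825 0.1777] yang -0.0623 tilt -8e-06 [0.0014 0.0037] F [-0.1 -0.1 -0.5] w 0.0093 t 8.0 rows 5
[-0.019, 0.021, -0.002] -0.0085
[-0.019, 0.02, -0.002] -0.0085
[-0.02, 0.02, -0.002] -0.0085
[-0.02, 0.02, -0.002] -0.0085
[-0.02, 0.02, -0.002] -0.0085
```

View pics/w6.png

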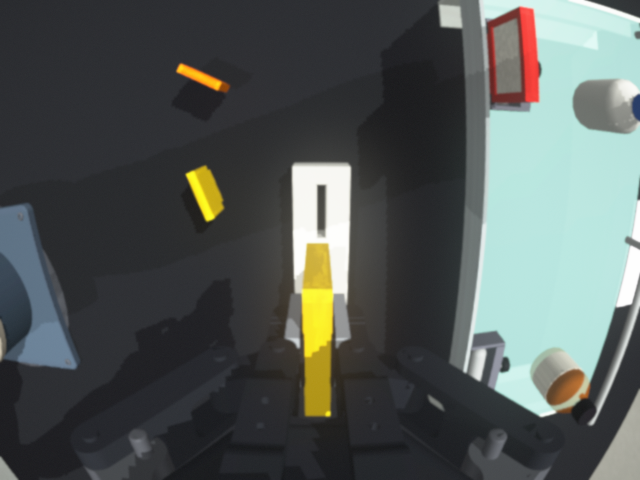

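View pics/s6.png

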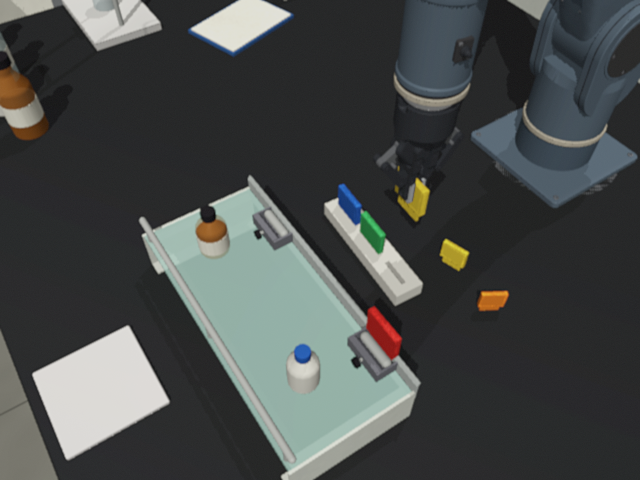

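Lifted cleanly: the empty slot shows at (321,205) and the other holders are unmoved. Scene view sees a plain back, so the card faces the robot side, which I'll check again over the shelf. Next: enlarged crops of the clip and shelf to fit the pose.

```bash
python3 - <<'E'
import cv2
s=cv2.imread("pics/s6.png")
cv2.imwrite("pics/c5.png",cv2.resize(s[170:260,235:310],None,fx=7,fy=7,interpolation=cv2.INTER_CUBIC)[:600])
w=cv2.imread("pics/w6.png")
cv2.imwrite("pics/c6.png",cv2.resize(w[320:430,440:540],None,fx=5.5,fy=5.5,interpolation=cv2.INTER_CUBIC))
t=cv2.imread("pics/top0.png")
cv2.imwrite("pics/c7.png",cv2.resize(t[200:240,145:175],None,fx=12,fy=12,interpolation=cv2.INTER_CUBIC))
cv2.imwrite("pics/c8.png",cv2.resize(t[185:235,430:470],None,fx=12,fy=12,interpolation=cv2.INTER_CUBIC))
E
```

```text
(no output)
```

View pics/c5.png

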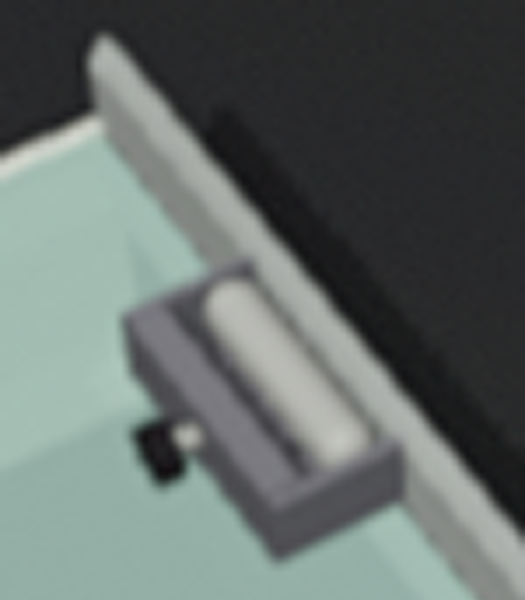

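View pics/c6.png

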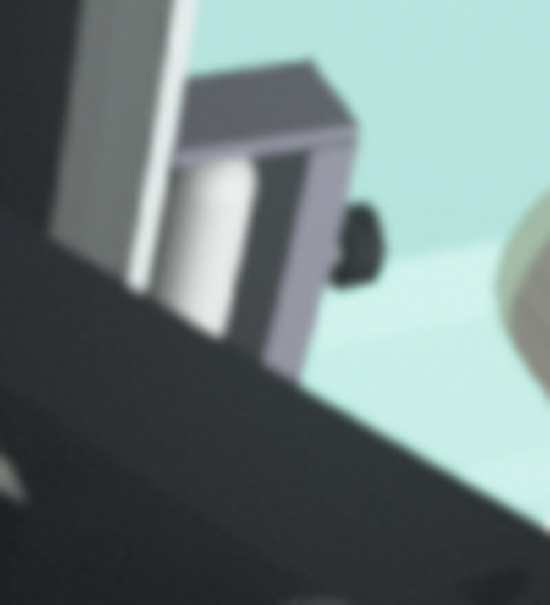

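View pics/c7.png

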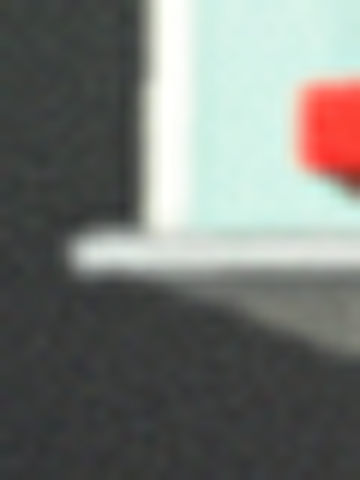

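View pics/c8.png

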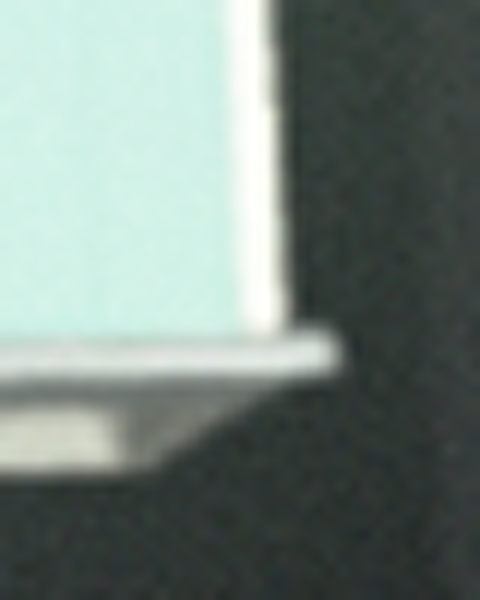

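```bash
cat > clipfit.py <<'E'
from h import *
t=vision.camera_params('top');s=vision.camera_params('scene');w=np.load('w6.npy',allow_pickle=True).item();w['fish']=1
C=lambda a,k,o:np.array(a,float)/k+np.array(o)+(.5/k-.5)
ot=(t,np.array([[-4.5,224],[-4.5,-224]]),None)
def run(which,p0=[.58,.05,-.01,-.112]):
    def f(p):
        q=p[:3]; yc=p[3]; out=[]
        A=lambda m:T(q,np.array(m,float)/1000+[0,yc,0])
        L=lambda m:T(q,np.array(m,float)/1000)
        if 't' in which:
            out.append(proj(t,L([[-4.5,224,100],[-4.5,-224,100]]))-[[150.5,220.5],[458,214.2]])
            out.append(proj(t,A([[34,32.5,97],[34,-32.5,97],[10,30.5,92],[10,-30.5,92]]))-C([[80,92],[383,86],[98,193],[368,191]],6.5,[345,178]))
        if 's' in which:
            out.append(proj(s,A([[34,32.5,97],[34,-32.5,97],[0,32.5,97],[10,30.5,94],[10,-30.5,94]]))-C([[280,505],[125,318],[403,450],[345,440],[225,300]],7,[235,170]))
            out.append(proj(s,L([[-3,-224,100]]))-C([[103,36]],7,[235,170]))
        if 'w' in which:
            out.append(projf(w,A([[34,32.5,97],[34,32.5,75]]))-C([[355,128],[310,60]],5.5,[440,320]))
        return np.concatenate(out).ravel()
    r=least_squares(f,p0,loss='soft_l1');p=r.x
    print(which,p.round(4),'clip org',T(p[:3],[[0,p[3],.0]])[0,:2].round(4),'\n',f(p).reshape(-1,2).round(1).tolist())
if __name__=='__main__':
    for k in('t','s','ts','tsw'):run(k)
E
python3 clipfit.py
```

```text
t [ 0.5817  0.053  -0.0055 -0.1147] clip org [ 0.581  -0.0617] 
 [[0.0, 0.1], [0.0, 0.6], [0.9, -0.7], [-0.8, -0.7], [-0.2, 0.6], [0.2, 0.0]]
s [ 0.5835  0.0518 -0.016  -0.1122] clip org [ 0.5817 -0.0603] 
 [[-1.5, 0.3], [0.2, 0.1], [-0.0, -1.0], [2.1, 3.5], [-0.1, -1.4], [-0.1, 0.1]]
ts [ 0.5818  0.0529 -0.0055 -0.1142] clip org [ 0.5811 -0.0614] 
 [[0.1, 0.0], [0.1, 0.5], [0.7, -0.7], [-1.1, -0.8], [-0.5, 0.5], [-0.1, -0.0], [-1.2, -0.2], [0.1, -0.3], [0.1, -1.7], [2.3, 2.8], [-0.3, -1.8], [-0.1, 0.6]]
tsw [ 0.5815  0.0528 -0.0052 -0.1141] clip org [ 0.5809 -0.0613] 
 [[0.1, 0.3], [0.1, 0.7], [0.6, -0.6], [-1.1, -0.6], [-0.6, 0.7], [-0.1, 0.1], [-1.0, -0.2], [0.3, -0.3], [0.3, -1.7], [2.5, 2.8], [-0.1, -1.8], [-0.0, 0.5], [1.6, 0.5], [0.2, 0.1]]
```

```bash
python3 - <<'E'
from h import *
plan([.583,-.059,.175],-.006,8)
E
```

```text
p [0.4526 0.0822 0.1757] yang -0.0623 tilt -1e-06 [0.0007 0.0015] F [-0.3  0.2 -1.1] w 0.0093 t 8.1 rows 8
[-0.017, 0.017, 0.0] -0.007
[-0.017, 0.017, 0.0] -0.007
[-0.017, 0.017, 0.0] -0.007
[-0.017, 0.017, 0.0] -0.007
[-0.017, 0.017, 0.0] -0.007
[-0.017, 0.017, 0.0] -0.007
[-0.017, 0.017, 0.0] -0.007
[-0.017, 0.017, 0.0] -0.007
```

Request:
{"op": "servo_tool", "data": {
  "gripper": [0.0, 0.0, 0.0, 0.0, 0.0],
  "delta_pos": [
    [-0.017, 0.017, 0],
    [-0.017, 0.017, 0],
    [-0.017, 0.017, 0],
    [-0.017, 0.017, 0],
    [-0.017, 0.017, 0]
  ],
  "twist": [-0.007, -0.007, -0.007, -0.007, -0.007]
}}

```text
time: 8.52
eef_pos: [0.5301, -0.0054, 0.17]
ee_rot: [-2.234, -2.2, 0.009]
force: [0.3, 0.4, -0.3]
grip_width: 0.0092
```

Request:
{"op": "servo_tool", "data": {
  "gripper": [0.0, 0.0, 0.0, 0.0, 0.0],
  "delta_pos": [
    [-0.017, 0.017, 0],
    [-0.017, 0.017, 0],
    [-0.01, 0.01, 0],
    [0, 0, 0],
    [0, 0, 0]
  ],
  "twist": [-0.007, -0.007, -0.005, 0, 0]
}}

```text
time: 8.93
eef_pos: [0.5738, -0.0573, 0.1598]
ee_rot: [-2.211, -2.211, 0.024]
force: [-0.1, -0.2, -1.2]
grip_width: 0.009
```

```bash
python3 - <<'E'
from h import *
plan([.5845,-.061,.145],-.006,4,4)
c=vision.camera_params('wrist');np.save('w7.npy',c)
cv2.imwrite("pics/w7.png",cv2.cvtColor(vision.snapshot('wrist'),cv2.COLOR_RGB2BGR))
cv2.imwrite("pics/t7.png",cv2.resize(cv2.cvtColor(vision.snapshot('top'),cv2.COLOR_RGB2BGR)[100:300,300:500],None,fx=3,fy=3,interpolation=cv2.INTER_CUBIC))
E
```

```text
p [ 0.5738 -0.0573  0.1598] yang 0.0 tilt -0.000225 [-0.0002 -0.0212] F [-0.1 -0.2 -1.2] w 0.009 t 8.93 rows 4
[-0.0009, 0.0028, 0.0036] 0.0015
[-0.0009, 0.0028, 0.0036] 0.0015
[-0.0009, 0.0028, 0.0036] 0.0015
[-0.0009, 0.0028, 0.0036] 0.0015
```

View pics/w7.png

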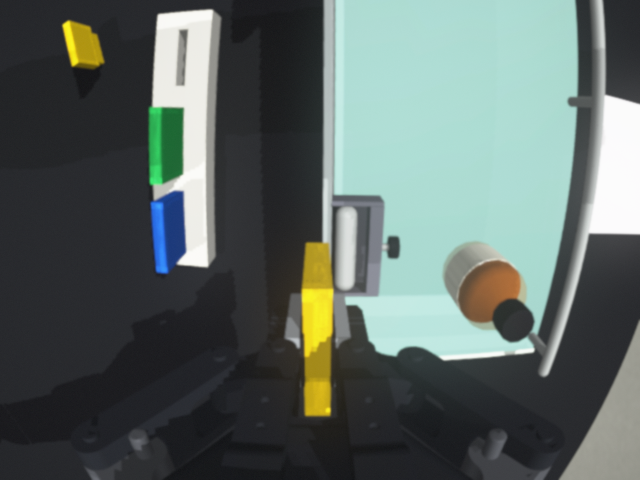

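View pics/t7.png

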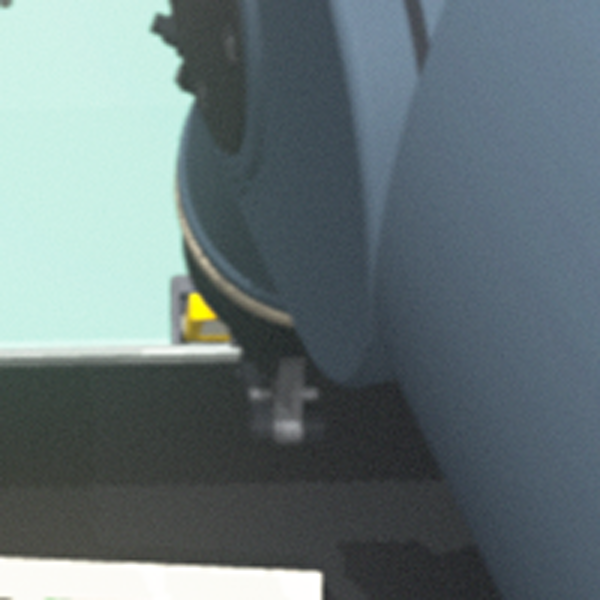

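```bash
python3 - <<'E'
from h import *
plan([.5845,-.061,.145],-.006,4,4)
print(telemetry.sense()['joint_positions'].round(3),telemetry.sense()['joint_velocities'].round(3))
c=np.load('w7.npy',allow_pickle=True).item()
# predicted clip corners in w7
A=np.array([[34,32.5,97],[34,-32.5,97],[10,30.5,99],[10,-30.5,99],[-3,80,100],[-3,32.5,100]])/1000
print(projf(c,T([.581,-.0615,-.006],A)).round(1))
t=cv2.imread('pics/w7.png');cv2.imwrite('pics/w7c.png',cv2.resize(t[180:310,290:420],None,fx=4.5,fy=4.5,interpolation=cv2.INTER_CUBIC))
E
```

```text
p [ 0.5734 -0.0566  0.1603] yang 0.0011 tilt -0.00022 [-0.0003 -0.021 ] F [-0.8  0.8 -0.3] w 0.0096 t 9.03 rows 4
[-0.0011, 0.0029, 0.0038] 0.0018
[-0.0011, 0.0029, 0.0038] 0.0018
[-0.0011, 0.0029, 0.0038] 0.0018
[-0.0011, 0.0029, 0.0038] 0.0018
[ 0.282  0.505 -0.404  1.737  0.231  0.969 -0.212] [-0.009 -0.02  -0.011  0.    -0.003  0.003  0.001]
[[385.1 203.6]
 [378.8 294.5]
 [348.  206.6]
 [344.9 293.1]
 [328.4 127.6]
 [327.5 203.6]]
```

View pics/w7c.png

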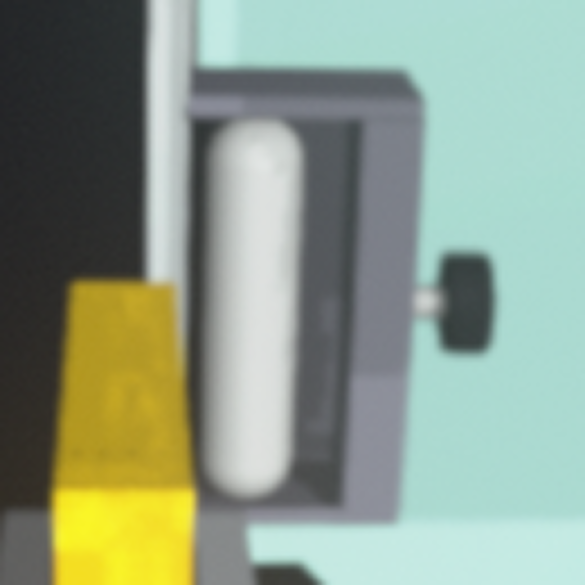

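```bash
cat > lab.py <<'E'
from h import *
# fit label lateral offset (tool y) & tilt about tool x from wrist image corners
def labfit(c,p,rv,obs):
    R=cv2.Rodrigues(np.array(rv))[0]
    pts=np.array([[29,-5,-13.5],[29,5,-13.5],[29,-5,-59.5],[29,5,-59.5]])/1000
    def f(q):
        d,dz,dx,roll=q
        Rr=cv2.Rodrigues(np.array([roll,0,0]))[0]
        X=(pts@Rr.T+[dx,d,dz])@R.T+p
        return (projf(c,X)-obs).ravel()
    r=least_squares(f,[0,0,0,0]);return r.x,f(r.x).reshape(-1,2)
E
python3 - <<'E'
from lab import *
c=np.load('w7.npy',allow_pickle=True).item();c['fish']=1
obs=np.array([[70,283],[173,283],[52,490],[195,490]])/4.5+[290,180]-.39
q,r=labfit(c,[.5738,-.0573,.1598],[-2.211,-2.211,.024],obs);print('d,dz,dx,roll',q.round(4),r.round(1).tolist())
A=np.array([[34,32.5,97],[34,-32.5,97],[10,30.5,96],[10,-30.5,96]])/1000
p,r=fit([(c,A,np.array([[422,100],[398,522],[252,118],[245,498]])/4.5+[290,180]-.39)],[.581,-.0615,-.006]);print(p,r.round(1).tolist())
E
```

```text
d,dz,dx,roll [-0.0012  0.0005 -0.001   0.0043] [[0.1, -0.3], [-0.1, -0.3], [0.5, 0.2], [-0.5, 0.2]]
[ 0.58010471 -0.06146088  0.00525079] [[-0.2, 1.0], [0.1, -1.7], [0.2, -0.6], [-0.1, 0.7]]
```

Request:
{"op": "servo_tool", "data": {
  "gripper": [0.0, 0.0, 0.0, 0.0, 0.0],
  "delta_pos": [
    [-0.002, 0.004, 0],
    [-0.002, 0.004, 0],
    [0, 0.002, 0],
    [0, 0, 0],
    [0, 0, 0]
  ],
  "twist": [0, 0, 0, 0, 0]
}}

```text
time: 9.45
eef_pos: [0.5827, -0.0573, 0.1602]
ee_rot: [-2.204, -2.217, 0.024]
force: [0.8, -0.6, -0.2]
grip_width: 0.0092
```

```bash
python3 - <<'E'
from h import *
plan([.5848,-.061,.135],0,4,4)
E
```

```text
p [ 0.5827 -0.0573  0.1602] yang 0.006 tilt -0.000234 [ 0.0003 -0.0216] F [ 0.8 -0.6 -0.2] w 0.0092 t 9.45 rows 4
[-0.0009, 0.0007, 0.0063] 0.0015
[-0.0009, 0.0007, 0.0063] 0.0015
[-0.0009, 0.0007, 0.0063] 0.0015
[-0.0009, 0.0007, 0.0063] 0.0015
```

Request:
{"op": "servo_tool", "data": {
  "gripper": [0.0, 0.0, 0.0, 0.0, 0.0],
  "delta_pos": [
    [0, -0.018, 0],
    [0, -0.018, 0],
    [0, -0.018, 0],
    [0, 0, 0],
    [0, 0, 0]
  ],
  "twist": [0, 0, 0, 0, 0]
}}

```text
time: 9.87
eef_pos: [0.527, -0.0561, 0.1618]
ee_rot: [-2.202, -2.22, 0.021]
force: [0.8, 0.3, -0.2]
grip_width: 0.0092
```

```bash
python3 - <<'E'
from h import *
plan([.5848,-.061,.15],0,8,4)
E
```

```text
p [ 0.527  -0.0561  0.1618] yang 0.0079 tilt -0.000199 [ 0.0007 -0.0199] F [ 0.8  0.3 -0.2] w 0.0092 t 9.87 rows 8
[-0.0007, 0.0072, 0.0013] 0.001
[-0.0007, 0.0072, 0.0013] 0.001
[-0.0007, 0.0072, 0.0013] 0.001
[-0.0007, 0.0072, 0.0013] 0.001
[-0.0006, 0.0072, 0.0013] 0.001
[-0.0006, 0.0072, 0.0013] 0.001
[-0.0006, 0.0072, 0.0013] 0.001
[-0.0006, 0.0072, 0.0013] 0.001
```

Request:
{"op": "servo_tool", "data": {
  "gripper": [0.0, 0.0, 0.0, 0.0, 0.0],
  "delta_pos": [
    [-0.001, 0.014, 0],
    [-0.001, 0.014, 0],
    [-0.001, 0.014, 0],
    [-0.001, 0.01, 0],
    [0, 0.003, 0]
  ],
  "twist": [0.001, 0.001, 0.001, 0.001, 0]
}}

```text
time: 10.28
eef_pos: [0.5859, -0.0595, 0.1622]
ee_rot: [-2.208, -2.218, 0.019]
force: [0.6, -0.3, -0.8]
grip_width: 0.0094
```

Request:
{"op": "servo_tool", "data": {
  "gripper": [0.0, 0.0, 0.0, 0.0, 0.0],
  "delta_pos": [
    [0, 0, 0.006],
    [0, 0, 0.006],
    [0, 0, 0.006],
    [0, 0, 0],
    [0, 0, 0]
  ],
  "twist": [0.003, 0, 0, 0, 0]
}}

```text
time: 10.7
eef_pos: [0.5851, -0.0589, 0.1414]
ee_rot: [-2.21, -2.214, 0.02]
force: [-0.0, -0.0, -0.3]
grip_width: 0.0092
```

```bash
python3 - <<'E'
from h import *
plan([.5848,-.061,.12],0,4,4)
E
```

```text
p [ 0.5851 -0.0589  0.1414] yang 0.0015 tilt -0.000167 [ 0.0004 -0.0183] F [-0.  -0.  -0.3] w 0.0092 t 10.7 rows 4
[-0.0005, 0.0, 0.0053] 0.0004
[-0.0005, 0.0, 0.0053] 0.0004
[-0.0005, 0.0, 0.0053] 0.0004
[-0.0005, 0.0, 0.0053] 0.0004
```

Request:
{"op": "servo_tool", "data": {
  "gripper": [0.0, 0.0, 0.0, 0.0, 0.0],
  "delta_pos": [
    [-0.001, 0, 0.005],
    [-0.001, 0, 0.005],
    [0, 0, 0.005],
    [0, 0, 0.004],
    [0, 0, 0]
  ],
  "twist": [0, 0, 0, 0, 0]
}}

```text
time: 11.12
eef_pos: [0.5837, -0.0613, 0.1206]
ee_rot: [-2.211, -2.214, 0.021]
force: [-1.1, 0.2, -0.5]
grip_width: 0.0094
```

```bash
python3 - <<'E'
from lab import *
plan([.5848,-.061,.10],0,1,4)
s=telemetry.sense();np.save('s8.npy',s)
c=vision.camera_params('wrist');np.save('w8.npy',c)
w=cv2.cvtColor(vision.snapshot('wrist'),cv2.COLOR_RGB2BGR);cv2.imwrite('pics/w8.png',w)
cv2.imwrite('pics/w8c.png',cv2.resize(w[170:350,270:420],None,fx=3.3,fy=3.3,interpolation=cv2.INTER_CUBIC))
cv2.imwrite("pics/s8.png",cv2.resize(cv2.cvtColor(vision.snapshot('scene'),cv2.COLOR_RGB2BGR)[110:260,220:370],None,fx=4,fy=4,interpolation=cv2.INTER_CUBIC))
E
```

```text
p [ 0.5837 -0.0613  0.1206] yang 0.0013 tilt -0.000173 [-0.     -0.0186] F [-1.1  0.2 -0.5] w 0.0094 t 11.12 rows 1
[0.0003, 0.0015, 0.0206] 0.0013
```

View pics/w8c.png

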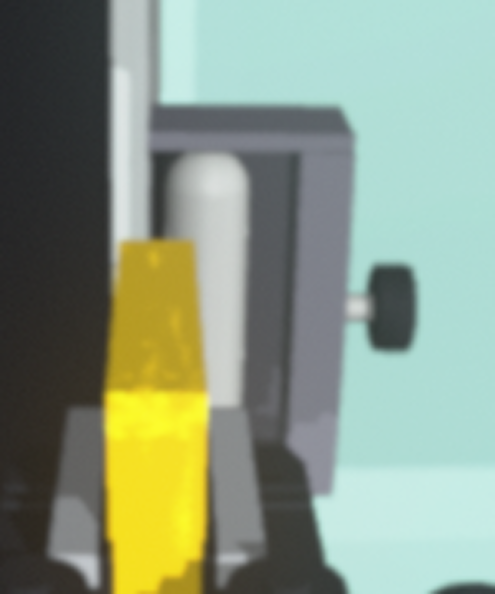

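View pics/s8.png

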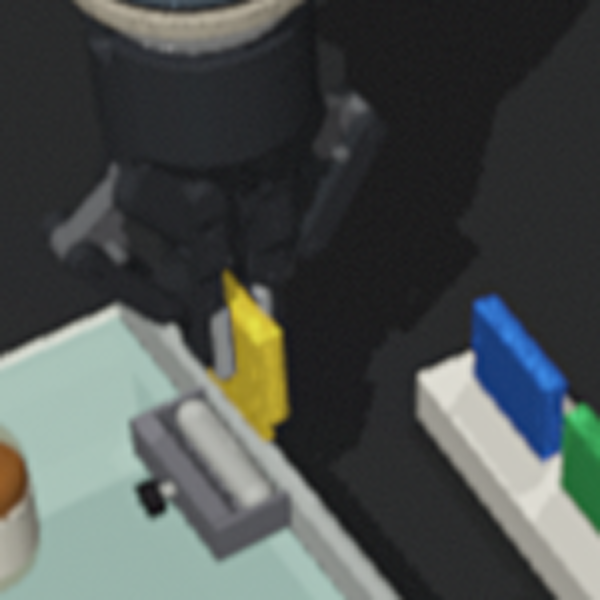

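```bash
python3 - <<'E'
from lab import *
c=np.load('w8.npy',allow_pickle=True).item();c['fish']=1
s=np.load('s8.npy',allow_pickle=True).item()
K=lambda a:np.array(a)/3.3+[270,170]-.35
q,r=labfit(c,s['eef_pos'],s['ee_rot'],K([[122,241],[193,241],[105,390],[208,390]]));print('d,dz,dx,roll',q.round(4),r.round(1).tolist())
A=np.array([[34,32.5,97],[34,-32.5,97],[10,30.5,96]])/1000
p,r=fit([(c,A,K([[353,135],[330,495],[208,152]]))],[.581,-.0615,-.006]);print(p,r.round(1).tolist())
for x in(.58,.581,.582):print(x,((projf(c,T([x,-.0615,0],A))-[270,170]+.35)*3.3).round(0).tolist(), ((projf(c,T([x,-.0615,0],[[.017,.015,.0945],[.003,.015,.0945],[0,.06,.093],[-.003,.06,.1],[-.006,.06,.1]]))-[270,170]+.35)*3.3).round(0).tolist())
E
```

```text
d,dz,dx,roll [-0.0007  0.0033 -0.0021 -0.0029] [[-0.4, -0.2], [0.4, -0.2], [0.6, 0.1], [-0.6, 0.2]]
[ 0.58016765 -0.06161825 -0.00621585] [[0.4, 2.4], [0.1, -1.1], [-0.6, -0.3]]
0.58 [[352.0, 141.0], [331.0, 490.0], [204.0, 150.0]] [[244.0, 237.0], [161.0, 237.0], [143.0, -34.0], [122.0, -29.0], [102.0, -29.0]]
0.581 [[358.0, 141.0], [336.0, 490.0], [210.0, 150.0]] [[250.0, 237.0], [167.0, 237.0], [149.0, -34.0], [128.0, -29.0], [109.0, -29.0]]
0.582 [[364.0, 141.0], [342.0, 490.0], [216.0, 150.0]] [[256.0, 237.0], [173.0, 237.0], [155.0, -34.0], [135.0, -29.0], [115.0, -29.0]]
```

Request:
{"op": "servo_tool", "data": {
  "gripper": [0.0, 0.0, 0.0, 0.0, 0.0],
  "delta_pos": [
    [0, 0.0015, 0.001],
    [0, 0, 0.004],
    [0, 0, 0.004],
    [0, 0, 0],
    [0, 0, 0]
  ],
  "twist": [0, 0, 0, 0, 0]
}}

```text
time: 11.63
eef_pos: [0.5863, -0.061, 0.1121]
ee_rot: [-2.212, -2.215, 0.018]
force: [-0.3, 0.8, -0.9]
grip_width: 0.0094
```

```bash
python3 - <<'E'
from h import *
plan([.585,-.061,.10],0,1,4)
E
```

```text
p [ 0.5863 -0.061   0.1121] yang 0.0015 tilt -0.000132 [ 0.     -0.0163] F [-0.3  0.8 -0.9] w 0.0094 t 11.63 rows 1
[0.0, -0.0011, 0.0121] 0.0015
```

Request:
{"op": "servo_tool", "data": {
  "gripper": [0.0, 0.0, 0.0, 0.0, 0.0],
  "delta_pos": [
    [0, -0.0007, 0],
    [0, 0, 0.002],
    [0, 0, 0.001],
    [0, 0, 0],
    [0, 0, 0]
  ],
  "twist": [0, 0, 0, 0, 0]
}}

```text
time: 12.05
eef_pos: [0.5855, -0.061, 0.1089]
ee_rot: [-2.212, -2.215, 0.018]
force: [0.1, 0.2, -1.0]
grip_width: 0.0093
```

```bash
python3 - <<'E'
from h import *
plan([.585,-.061,.10],0,1,4)
E
```

```text
p [ 0.5855 -0.061   0.1089] yang 0.0015 tilt -0.000131 [ 0.     -0.0162] F [ 0.1  0.2 -1. ] w 0.0093 t 12.05 rows 1
[-0.0, -0.0003, 0.0089] 0.0015
```

Request:
{"op": "servo_tool", "data": {
  "gripper": [0.0, 0.0, 0.0, 0.0, 0.0],
  "delta_pos": [
    [0, -0.0004, 0.0005],
    [0, 0, 0.0015],
    [0, 0, 0.0015],
    [0, 0, 0.001],
    [0, 0, 0]
  ],
  "twist": [0, 0, 0, 0, 0]
}}

```text
time: 12.47
eef_pos: [0.5851, -0.061, 0.1041]
ee_rot: [-2.212, -2.215, 0.018]
force: [-0.1, -0.4, -0.4]
grip_width: 0.0093
```

Request:
{"op": "servo_tool", "data": {
  "gripper": [0.0, 0.0, 0.0, 0.0, 0.0],
  "delta_pos": [
    [0, 0, 0.0015],
    [0, 0, 0.0015],
    [0, 0, 0.001],
    [0, 0, 0],
    [0, 0, 0]
  ],
  "twist": [0, 0, 0, 0, 0]
}}

```text
time: 12.88
eef_pos: [0.5837, -0.0611, 0.1003]
ee_rot: [-2.211, -2.214, 0.021]
force: [-1.2, -0.1, 2.7]
grip_width: 0.0094
```

Foot is about 5 mm below the jaw's top with 2.7 N of wedge force and the tongue nudged toward the lip, so it has entered the gap. Continuing slowly.

Request:
{"op": "servo_tool", "data": {
  "gripper": [0.0, 0.0, 0.0, 0.0, 0.0],
  "delta_pos": [
    [0, 0, 0.0015],
    [0, 0, 0.0015],
    [0, 0, 0.001],
    [0, 0, 0],
    [0, 0, 0]
  ],
  "twist": [0, 0, 0, 0, 0]
}}

```text
time: 13.3
eef_pos: [0.5836, -0.0611, 0.0959]
ee_rot: [-2.211, -2.214, 0.02]
force: [-2.4, 0.1, 1.9]
grip_width: 0.0094
```

```bash
python3 - <<'E'
from h import *
plan([.5845,-.061,.09],0,1,4)
w=cv2.cvtColor(vision.snapshot('wrist'),cv2.COLOR_RGB2BGR)
cv2.imwrite('pics/w9c.png',cv2.resize(w[160:360,240:420],None,fx=3,fy=3,interpolation=cv2.INTER_CUBIC))
cv2.imwrite("pics/s9.png",cv2.resize(cv2.cvtColor(vision.snapshot('scene'),cv2.COLOR_RGB2BGR)[140:260,220:340],None,fx=5,fy=5,interpolation=cv2.INTER_CUBIC))
print(telemetry.sense()['force'])
E
```

```text
p [ 0.5836 -0.0611  0.0959] yang 0.0011 tilt -0.000161 [-0.0005 -0.0179] F [-2.4  0.1  1.9] w 0.0094 t 13.3 rows 1
[0.0001, 0.001, 0.0059] 0.0011
[-0.83954367 -0.45156638  0.11694337]
```

View pics/w9c.png

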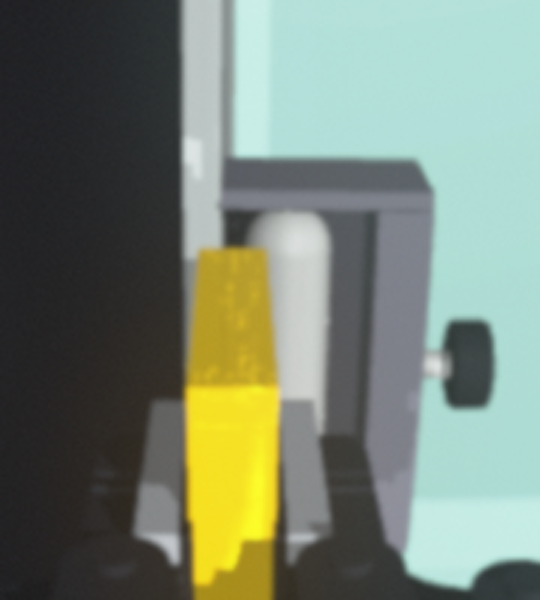

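View pics/s9.png

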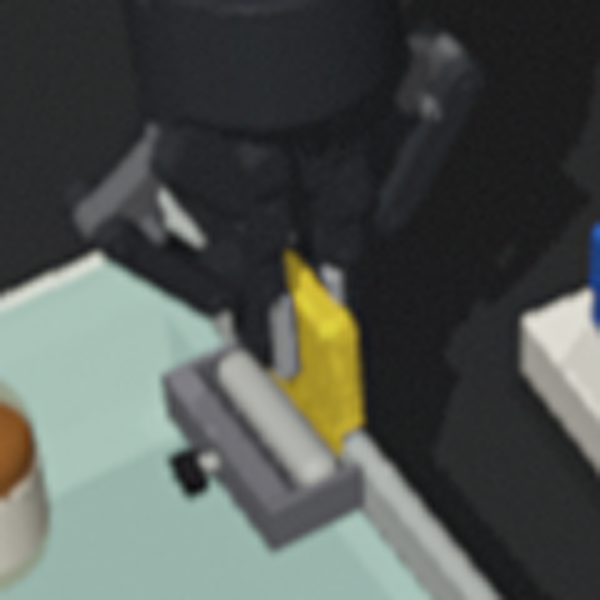

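The tongue is in, behind the lip and in front of the jaw bar, and the plain back faces the shelf. Continuing by feel.

Request:
{"op": "servo_tool", "data": {
  "gripper": [0.0, 0.0, 0.0, 0.0, 0.0],
  "delta_pos": [
    [0, 0, 0.0015],
    [0, 0, 0.001],
    [0, 0, 0.001],
    [0, 0, 0],
    [0, 0, 0]
  ],
  "twist": [0, 0, 0, 0, 0]
}}

```text
time: 13.82
eef_pos: [0.5836, -0.0612, 0.092]
ee_rot: [-2.212, -2.214, 0.02]
force: [-1.5, -0.3, 1.9]
grip_width: 0.009
```

Request:
{"op": "servo_tool", "data": {
  "gripper": [0.0, 0.0, 0.0, 0.0, 0.0],
  "delta_pos": [
    [0, 0, 0.001],
    [0, 0, 0],
    [0, 0, 0],
    [0, 0, 0],
    [0, 0, 0]
  ],
  "twist": [0, 0, 0, 0, 0]
}}

```text
time: 14.23
eef_pos: [0.5836, -0.0611, 0.0909]
ee_rot: [-2.212, -2.214, 0.02]
force: [-1.8, -0.4, 0.9]
grip_width: 0.0094
```

Request:
{"op": "servo_tool", "data": {
  "gripper": [0.0, 0.0, 0.0, 0.0, 0.0],
  "delta_pos": [
    [0, 0, 0.001],
    [0, 0, 0],
    [0, 0, 0],
    [0, 0, 0],
    [0, 0, 0]
  ],
  "twist": [0, 0, 0, 0, 0]
}}

```text
time: 14.65
eef_pos: [0.5836, -0.0612, 0.0902]
ee_rot: [-2.212, -2.214, 0.02]
force: [-2.2, -1.1, 3.2]
grip_width: 0.0093
```

Request:
{"op": "servo_tool", "data": {
  "gripper": [0.0, 0.0, 0.0, 0.0, 0.0],
  "delta_pos": [
    [0, 0, 0.0008],
    [0, 0, 0],
    [0, 0, 0],
    [0, 0, 0],
    [0, 0, 0]
  ],
  "twist": [0, 0, 0, 0, 0]
}}

```text
time: 15.07
eef_pos: [0.5836, -0.0611, 0.09]
ee_rot: [-2.212, -2.214, 0.02]
force: [-1.8, -0.0, 4.0]
grip_width: 0.0092
```

Request:
{"op": "servo_tool", "data": {
  "gripper": [0.0, 0.0, 0.0, 0.0, 0.0],
  "delta_pos": [
    [0, 0, 0.0008],
    [0, 0, 0.0008],
    [0, 0, 0.0005],
    [0, 0, 0.0005],
    [0, 0, 0.0005]
  ],
  "twist": [0, 0, 0, 0, 0]
}}

```text
time: 15.48
eef_pos: [0.5837, -0.0611, 0.0891]
ee_rot: [-2.214, -2.215, 0.02]
force: [-3.9, 0.7, 9.3]
grip_width: 0.0096
```

Request:
{"op": "servo_tool", "data": {
  "gripper": [0.0, 0.0, 0.0, 0.0, 0.0],
  "delta_pos": [
    [0, 0, 0.0006],
    [0, 0, 0.0004],
    [0, 0, 0.0004],
    [0, 0, 0.0004],
    [0, 0, 0.0004]
  ],
  "twist": [0, 0, 0, 0, 0]
}}

```text
time: 15.9
eef_pos: [0.5836, -0.0612, 0.0891]
ee_rot: [-2.215, -2.216, 0.019]
force: [-3.8, -0.0, 7.7]
grip_width: 0.009
```

```bash
python3 - <<'E'
from h import *
for n in('wrist','top','scene'):
    f=telemetry.sense();print(f['time'],f['force'].round(1),f['eef_pos'].round(4),round(f['grip_width'],4))
    im=cv2.cvtColor(vision.snapshot(n),cv2.COLOR_RGB2BGR);cv2.imwrite(f'pics/f_{n}.png',im)
f=telemetry.sense();print(f['force'].round(1),f['eef_pos'].round(4))
s=cv2.imread('pics/f_scene.png');t=cv2.imread('pics/f_top.png');w=cv2.imread('pics/f_wrist.png')
cv2.imwrite('pics/f1.png',np.hstack([cv2.resize(s[140:260,220:320],(500,600)),cv2.resize(t[190:230,340:360+0],(300,600))]))
cv2.imwrite('pics/f2.png',cv2.resize(t[150:270,320:480],None,fx=5,fy=5,interpolation=cv2.INTER_CUBIC))
E
```

```text
15.9 [-3.8 -0.   7.7] [ 0.5836 -0.0612  0.0891] 0.009
15.95 [-3.7 -0.1  8.7] [ 0.5837 -0.0612  0.0891] 0.0092
16.0 [-3.3 -0.   8.2] [ 0.5836 -0.0612  0.0891] 0.0098
[-3.7  0.1  8.2] [ 0.5837 -0.0612  0.0891]
```

View pics/f1.png

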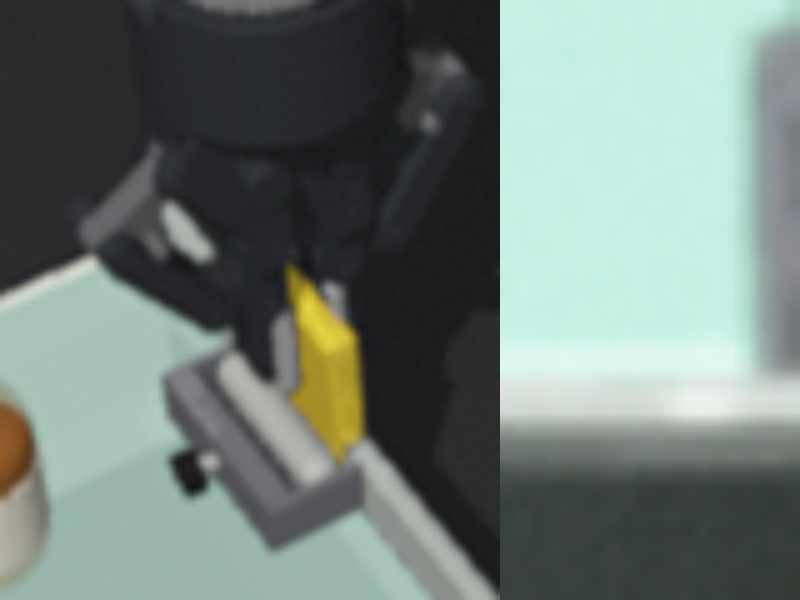

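View pics/f2.png

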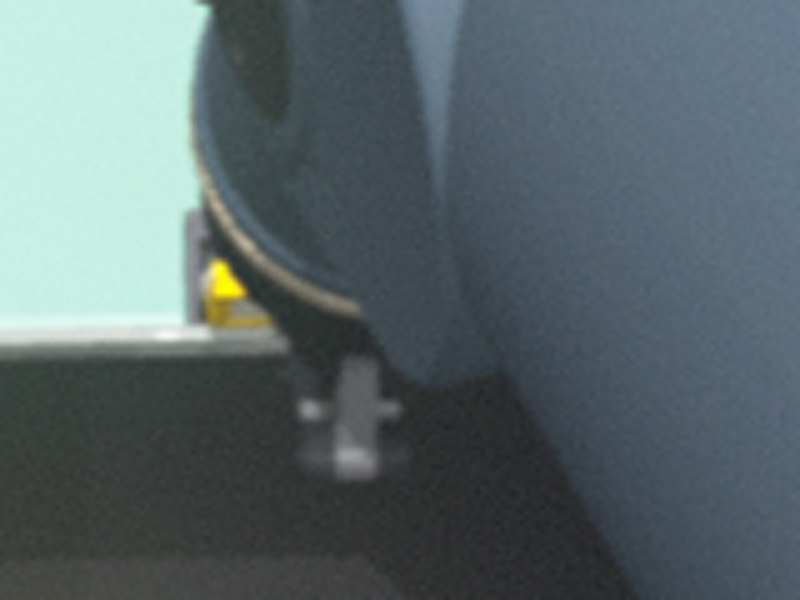

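View pics/f_wrist.png

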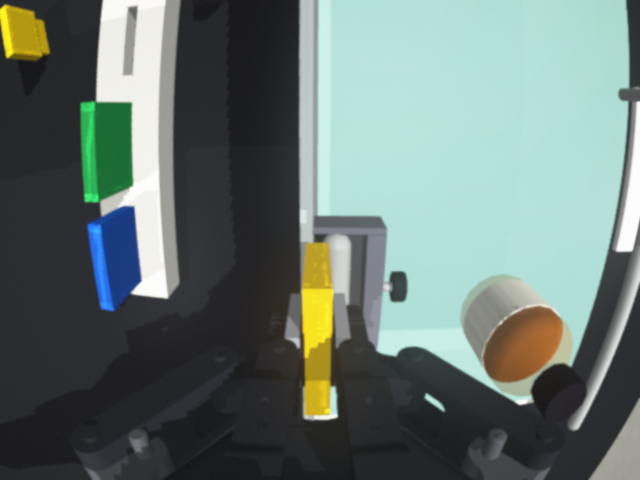

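View pics/f_scene.png

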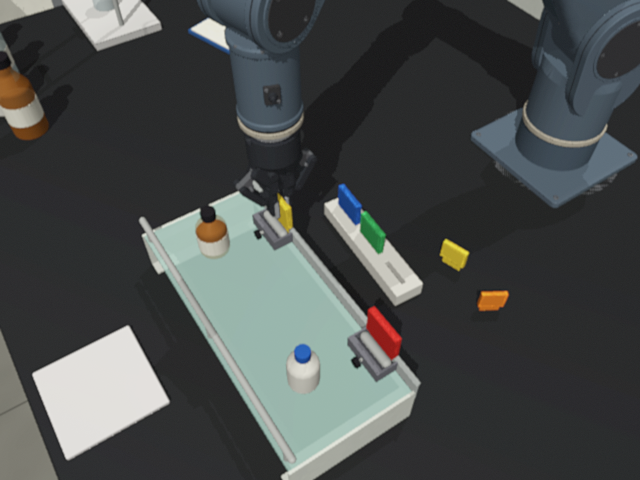

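Home and upright. In the top crop the paler card shows on the front side, around (245,310). Force is 8 N including drag, so I'll press slightly more to hold around 10 N.

Request:
{"op": "servo_tool", "data": {
  "gripper": [0.0, 0.0, 0.0, 0.0, 0.0],
  "delta_pos": [
    [0, 0, 0.0006],
    [0, 0, 0.0006],
    [0, 0, 0.0006],
    [0, 0, 0.0006],
    [0, 0, 0.0006]
  ],
  "twist": [0, 0, 0, 0, 0]
}}

```text
time: 16.47
eef_pos: [0.5837, -0.0612, 0.089]
ee_rot: [-2.216, -2.217, 0.019]
force: [-4.3, -0.2, 10.3]
grip_width: 0.0093
```

Request:
{"op": "servo_tool", "data": {
  "gripper": [0.0, 0.0, 0.0, 0.0, 0.0],
  "delta_pos": [
    [0, 0, 0.0007],
    [0, 0, 0.0007],
    [0, 0, 0.0007],
    [0, 0, 0.0007],
    [0, 0, 0.0007]
  ],
  "twist": [0, 0, 0, 0, 0]
}}

```text
time: 16.88
eef_pos: [0.5837, -0.0611, 0.0889]
ee_rot: [-2.218, -2.218, 0.018]
force: [-3.8, -0.2, 12.3]
grip_width: 0.0092
```

```bash
python3 - <<'E'
from h import *
for n in range(4):
    f=telemetry.sense();print(f['time'],f['force'].round(1),f['eef_pos'].round(4),f['ee_rot'].round(3),round(f['grip_width'],4))
    im=vision.snapshot('top')
cv2.imwrite('pics/f3.png',cv2.resize(cv2.cvtColor(im,cv2.COLOR_RGB2BGR)[190:225,350:385],None,fx=14,fy=14,interpolation=cv2.INTER_CUBIC))
R=cv2.Rodrigues(f['ee_rot'])[0];print(np.degrees(R[2,:2]).round(2))
E
```

```text
16.8833 [-3.8 -0.2 12.3] [ 0.5837 -0.0611  0.0889] [-2.218 -2.218  0.018] 0.0092
16.9333 [-4.  -0.4 11.8] [ 0.5837 -0.0611  0.0889] [-2.218 -2.218  0.018] 0.0094
16.9833 [-5.6  0.3 11. ] [ 0.5837 -0.0611  0.0889] [-2.218 -2.218  0.018] 0.0093
17.0333 [-5.3  0.4 10.3] [ 0.5837 -0.0612  0.0889] [-2.218 -2.218  0.018] 0.0093
[-0.29 -0.66]
```

View pics/f3.png

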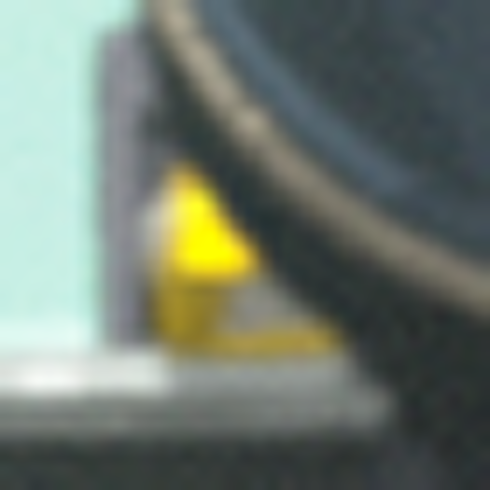

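The front crop shows the framed card on the front face at (260,305). The push is steady at about 11 N. Handing in.

```bash
python3 -c "
from workcell import ticket,telemetry
print(ticket.sign_off());print(telemetry.sense()['force'])"
```

```text
the job is handed in; nothing more can be done
None
the job is handed in; nothing more can be done
```

I took the yellow holder from the rack and pushed its tongue down behind the lip into the empty clip. At hand-in, about 17 s in, the gripper was still closed on it and pressing it home.

**Last checks:**
- **Push:** the upward force on the tool read 10–12 N, including the jaw's 1–2 N drag. The foot touched the rubber about 1.8 mm above its final height, which is roughly 9 N on the rubber. The highest reading I saw was 12.3 N.
- **Fit:** the tongue sits between the lip and the pushed-back jaw bar, and the gripper leans 0.7° from upright. The card shows on the front face in the top view.
- **Other things:** the green and blue holders, the bottles and the look-alikes looked unmoved in the pictures.

**What disagreed or failed:**
- **Fingertip position:** the first grasp closed on nothing, above the holder. In the wrist picture the fingertips sat about 30 mm behind the reported TCP, not 11 mm ahead of it as described. I used the picture and regripped 38 mm lower.
- **Clip position:** the cameras disagreed by about 1 mm, so I lined the holder up with the clip in the wrist view. The force showed the tongue going in.

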